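# Tilt-test a filled gift carton on a sprung rocker table

## Task

Tilt-test the magenta gift carton in the cradle of the rocker table: push down the orange handle of the sprung lever, touching nothing else of the table, until its black pointer stands in the green of the dial, and hold the pointer in the green for four unbroken seconds, correcting all the while because the loaded table tends to run away; it must never reach the red. Then ease up so that the table comes gently back level on its rest, let the lever come fully up and take the hand away, leaving the carton in its cradle, untouched, and everything else on the bench where it is.

Things in the scene. Friction and masses are not known exactly. Their poses are not given: they have to be found in the camera images.
- rig: Tilt tester fixed on the bench: grey base 240 x 420 x 12 mm, two blue cheeks 137 mm high at rig x = +/-105 mm. Origin: centre of the base's underside, z up, x along the axle. Orange lever handle on its +y side, carton on its -y side. The loaded rocker's moment of inertia about the axle is 0.077 kg m2 nominal; the carton's weight varies by up to 12 percent.
- axle (a point): Middle of the axle, 120 mm above the bench; axes as the rig's. Gravity holds the rocker on its rest with 0.54 N m at tilt 0 (lever not counted), falling by about 0.73 N m per rad, while the spring of a lever held still gives back only 0.50: with the hand still the table is unstable (time constant about 0.6 s) and runs away, so it needs continuous correction.
- dial (a point): Point on the drum dial at 0.22 rad, mid-green. The dial is a curved strip 40 mm wide, 150 mm from the axle, in front of a white panel on the +x cheek, seen from above and from rig +x. By angle from straight up towards rig +y: grey 0 to 0.12 rad, green 0.12 to 0.32, yellow 0.32 to 0.42, red beyond. The rocker's black pointer runs up in front and bends over the strip.
- rocker (a joint): Tilt of the rocker about the axle in rad, as the pointer shows: 0 = level on its rest (start), growing as the lever side (rig +y) goes down; far stop at 0.55. Green is 0.12 to 0.32. Low friction: bearing damping 0.03 N m s/rad.
- lever (a joint): How far the hand lever is turned down against its torsion spring, in rad, relative to the rocker: 0 = fully up, 1.15 = fully down. The lever turns on the rocker's own axle and drives it only through the spring: 0.50 N m/rad, 0.14 N m at 0; damping 0.02 N m s/rad; lever 0.07 kg. About 0.8 rad (0.65 to 1.0) lifts the table off its rest, about 0.42 keeps it at 0.22 rad.
- handle (a point): Middle of the orange round handle, 32 mm thick, 140 mm long along rig x, at the end of the lever, 240 mm from the axle, 20 mm towards rig -x of the axle's middle. Push it down from above (or grasp it). At tilt a and lever value b the lever rises e = 0.65 - a - b rad above level, and this point lies 0.24 cos e along rig y and 0.24 sin e above the axle.
- cradle_mid (a point): Middle of the floor of the cradle, 20 mm above the axle and 43 mm from it towards rig -y; z square to the floor, turning with the rocker. Aluminium cradle with blue rims 24 mm high, 160 x 140 mm, part of the rocker, which also has two bars 340 mm long and a dark steel round weight at each end (170 mm from the axle, 44 mm thick). None of these is to be touched.
- carton: Magenta gift carton with a pale label, 130 x 110 x 110 mm, about 0.9 kg, standing loose in the cradle. Origin: centre of its underside. Not to be touched, must stay in the cradle.
- tray_left: Loose steel tray of green sweets, 340 x 260 x 50 mm, left of the rig. Origin: centre of the underside. Leave alone.
- tray_right: Loose steel tray of wrapped sweets, 340 x 260 x 50 mm, right of the rig. Leave alone.
- box_a: Loose magenta gift box 110 x 130 x 110 mm beyond or beside the rig. Leave alone.
- box_b: Loose red gift box 110 x 130 x 110 mm beyond or beside the rig. Leave alone.
- box_c: Loose red gift box 110 x 130 x 110 mm beyond or beside the rig. Leave alone.
- steel_bowl: Loose steel bowl 140 mm across, 60 mm high. Leave alone.
- spatula: Loose spatula lying beyond the rig. Leave alone.

How it is judged:
On the way, in this order (a step that is already met when the one before it is completed fails the run):
1. the pointer is in the green (0.12 to 0.32 rad) and stays there without a break for four seconds (value of joint rocker between 0.12 and 0.32 rad), for 3.9 s.
2. the table is back level on its rest (value of joint rocker below 0.02 rad), for 0.3 s.
At the end, for the whole second after the job is handed in: After four unbroken seconds in the green (0.12 to 0.32 rad; 3.9 s counts): table level on its rest (under 0.02 rad) and still, lever fully up (within 0.05 rad), carton at rest in the cradle (within 20 mm of its middle and 0.1 rad of square) (value of joint rocker below 0.02 rad and velocity of joint rocker between -0.1 and 0.1 rad/s and value of joint lever below 0.05 rad and distance between carton and cradle_mid below 0.02 m and angle between the z axis of carton and the z axis of cradle_mid, either way round below 0.1 rad and linear speed of carton below 0.03 m/s); the robot touches nothing.
It fails at once if the pointer gets into the red (over 0.42 rad) (value of joint rocker above 0.42 rad).
It fails at once if the table is let fall or flung (over 0.9 rad/s) (velocity of joint rocker above 0.9 rad/s or velocity of joint rocker below -0.9 rad/s).
It fails at once if the robot touches the rocker other than its lever, or the carton ((contact force between the arm and rocker_c0 above 0.5 N or contact force between the arm and rocker_c1 above 0.5 N or contact force between the arm and rocker_c2 above 0.5 N or contact force between the arm and rocker_c3 above 0.5 N or contact force between the arm and rocker_c4 above 0.5 N or contact force between the arm and rocker_c5 above 0.5 N or contact force between the arm and rocker_c6 above 0.5 N or contact force between the arm and rocker_c7 above 0.5 N or contact force between the arm and rocker_c8 above 0.5 N or contact force between the arm and rocker_c9 above 0.5 N or contact force between the arm and carton above 0.5 N) or (contact force between the fingers and rocker_c0 above 0.5 N or contact force between the fingers and rocker_c1 above 0.5 N or contact force between the fingers and rocker_c2 above 0.5 N or contact force between the fingers and rocker_c3 above 0.5 N or contact force between the fingers and rocker_c4 above 0.5 N or contact force between the fingers and rocker_c5 above 0.5 N or contact force between the fingers and rocker_c6 above 0.5 N or contact force between the fingers and rocker_c7 above 0.5 N or contact force between the fingers and rocker_c8 above 0.5 N or contact force between the fingers and rocker_c9 above 0.5 N or contact force between the fingers and carton above 0.5 N)).
It fails at once if the carton leaves its place in the cradle (distance between carton and cradle_mid above 0.03 m).
It fails at once if another thing on the bench is moved more than 20 mm (distance of any of tray_left, tray_right, box_a, box_b, box_c, steel_bowl, spatula from where it was at the start of the episode above 0.02 m).
It also fails if it takes over 67 s, if anything falls off the work surface, if the arm or the gripper's body presses on something with over 40 N, if the wrist force passes 120 N, or if a joint passes its speed limit or range.

## Robot

A 6-joint arm with a two-finger parallel gripper is mounted at the origin on the work surface. World frame = base frame: x ahead of the robot, y to its left, z up, the work surface at z = 0. Lengths are in m, angles in rad, forces in N, time in s.
With the tool pointing down it reaches from about 0.3 to 0.775 m from the base axis. Payload 14.6 kg.
Tool frame: the origin (TCP) lies at the very end of the fingers, on their centre line; the grasp point (between the pads) lies 19 mm behind it; z points along the fingers, y is the line along which they close (so a half turn about z gives the same grasp; the last joint's range is limited). The gripper opens to 94 mm and grips with 3 to 60 N. Pads are 16 mm wide; open, the fingers measure 119 mm over their backs; the gripper's body (75 mm by 177 mm) begins 78 mm behind the grasp point.
Start: joints at [-1.381, 0.3, 1.521, -0, 1.321, -0.067], TCP at [0.14, -0.532, 0.182] pointing down, gripper open.
Joint ranges: [-3.03, 3.03], [-0.79, 2.21], [0.23, 2.52], [-1.04, 4.18], [0, 3.07], [-2.55, 2.55]. Speed limits (rad/s): [2.22, 2.22, 2.57, 3.14, 3.14, 3.14].

## Interface

Orientations are given as [roll, pitch, yaw] about the fixed x, y, z axes, in that order (R = Rz(yaw) Ry(pitch) Rx(roll)).
In Python, from station import ctrl gives the robot as it stands. The module is installed in compiled form; this text tells all that it offers.
- The arm moves only by the tool step_arm, never from a script. Its argument "deltas" is a list of rows, each an object with "dp": the shift along the tool's x, y, z scaled (see below), a list of three; "twist": the turn about the tool's z scaled (see below). In form: [{"dp": [tx, ty, tz], "twist": twist}, ...]. A call has 1 to 12 rows; each row shifts and turns the commanded pose from where the row before left it, along the tool's axes as they then stand; what a row does not reach is not made up. The controller multiplies each number of a shift by 0.04 m and each number of a turn by 4 degrees. A row lasts 1/10 s, in which the tool goes at most 50 mm and 8.59 degrees, less where a joint would pass 70% of its speed; a pose out of reach is approached as far as the arm can. A call with a number of a shift or a turn outside -1 to 1 is refused whole. A call with a gripper value outside its range is refused whole. "gripper" is the opening, from -1 (shut) to 1 (fully open), set as the call begins (left out, the last holds). The fingers move at their own pace and stop on an object; "squeeze" is the grip in N (left out, the last holds). Time passes only in rows, so rows that do not move let the fingers close. It gives the time, the measured TCP pose, the force, the opening and the grip force at its end, in the units of the state.
- ctrl.get_obs(): the state, without advancing time (a new reading comes with each control period).
- ctrl.camera(name): name is "scene" or "top" or "wrist"; returns (picture, depth): 420x560x3 uint8, red, green, blue; 420x560 float32, m along the optical axis (not along the pixel's ray), 0 where there is no reading.
- ctrl.get_calibration(name): a dict with "fx", "fy", "cx", "cy" (pixels), "world_to_cam" (4x4, takes a point from world to camera coordinates); the wrist camera has in their place "hand_eye" (4x4, takes a point from camera to tool coordinates, whose origin is the TCP and whose axes are the flange's). Camera axes: x right, y down, z forward; pixel columns grow to the right and rows downward; lengths in m; the calibration is good to about 2 mm. A picture is of the moment at which its call begins: read the wrist's pose just before it. get_calibration takes no time and is no camera call.
- ctrl.hand_in(): hands the job in; it is judged then, once.
Trained networks look in the newest picture that a camera, given by its name, has taken for a name from the list of things; names that differ only in an ending like _2 or _b are one class to them, and where a whole thing is asked for, a point or a joint stands for the part that bears it (a point fixed in the world has none). Each returns a list of dicts, best first, with "conf" (0 to 1); they miss things now and then, are a little off and sometimes report something else, mostly with a low value. They report only what shows in the picture. A call takes as long as a camera call.
- ctrl.spot_in(camera, label): "rect" ([left, top, right, bottom] as shares, 0 to 1, of the picture: columns of its width, rows of its height, round what is visible of it).
- ctrl.cut_out(camera, label): "pixels" (420x560 bool, what is visible of it) and "rect" ([left, top, right, bottom] as shares, 0 to 1, of the picture: columns of its width, rows of its height, round what is visible of it).
The state is a dict: "time_s": time; "qpos": joint angles; "joint_vel": joint speeds; "tau": joint torques, N m; "ee_pos": TCP position; "eef_rot": TCP orientation; "force": force on the tool from outside, world axes, zero at the start; "moment": the same for the moment, N m; "grip_width": finger opening in m; "grip_force": force on a finger pad.
Only numpy, scipy, OpenCV 4.12 (cv2) and the standard library are available. Lean on these libraries where they do the work, as an engineer would, in place of code of your own. Each camera call takes 0.05 s, during which the arm holds its last target. There are 200 camera calls.

## Working session

There is one attempt and no reset: what is moved stays moved. The work goes in short steps, Python scripts to look and compute and a tool call to move; the robot and the scene stay as the last step left them, time stands still between calls to the robot, and variables do not carry over. Pictures are saved under pics/ and viewed, at most 10 in all, crops included, and the job is handed in when it is done.

Besides the shell and the picture viewer there is one more tool, called after "Request:" as name(argument=value, ...) on one line, values as JSON. step_arm: Moves the arm, as the interface text tells. Its arguments: {"type":"object","properties":{"deltas":{"type":"array"},"gripper":{"type":"number"},"squeeze":{"type":"number"}},"required":["deltas"]}

```bash
mkdir -p pics; cat > h.py <<'E'
from station import ctrl
import numpy as np, cv2
def shot(n,f=None):
    im,d=ctrl.camera(n)
    if f: cv2.imwrite('pics/'+f,cv2.cvtColor(im,cv2.COLOR_RGB2BGR))
    return im,d
def cloud(n,d):
    c=ctrl.get_calibration(n); v,u=np.mgrid[0:420,0:560]
    P=np.stack([(u-c['cx'])/c['fx']*d,(v-c['cy'])/c['fy']*d,d],-1)
    T=np.linalg.inv(c['world_to_cam'])
    return P@T[:3,:3].T+T[:3,3]
E
python3 - <<'E'
from h import *
o=ctrl.get_obs();print(o)
ims=[]
for n in('scene','top'):
    im,d=shot(n,n+'0.png');W=cloud(n,d);np.save(n+'_W.npy',W);np.save(n+'_im.npy',im)
    for l in('handle','rig','carton','dial','rocker'):
        r=ctrl.cut_out(n,l)
        for x in r[:2]:
            m=x['pixels']&(d>0)
            print(n,l,round(x['conf'],2),np.round(np.array(x['rect'])*[560,420,560,420]),m.sum(),np.round(np.median(W[m],0),3) if m.sum() else '',np.round(np.percentile(W[m],[2,98],axis=0),3).tolist() if m.sum() else '')
print(ctrl.get_calibration('top')['world_to_cam'],ctrl.get_calibration('scene')['world_to_cam'])
E
```

```text
{'time_s': 0.0, 'qpos': array([-1.38063481e+00,  3.00505867e-01,  1.52157332e+00,  2.60188907e-05,
        1.32066776e+00, -6.65889844e-02]), 'joint_vel': array([ 1.20775218e-03, -3.86974040e-05, -9.48232846e-04,  4.43099876e-05,
       -4.97556868e-04, -3.73414118e-04]), 'tau': array([-1.39397522e-03, -5.31803656e+01, -3.52737594e+01,  7.07567786e-02,
        2.43562093e-02, -1.02509939e-04]), 'ee_pos': array([ 0.13962391, -0.53169465,  0.18147055]), 'eef_rot': array([-3.14044260e+00, -1.01951964e-04,  2.56743991e-01]), 'force': array([ 0.37018786, -0.78919198,  0.03266919]), 'moment': array([-0.03574223, -0.01448528, -0.02046582]), 'grip_force': 0.0, 'grip_width': 0.0940848867291894}
scene handle 0.8 [277. 187. 313. 222.] 498 [0.534 0.086 0.275] [[0.366, -0.079, -0.0], [0.625, 0.115, 0.285]]
scene rig 0.68 [224. 170. 320. 263.] 4541 [ 0.582 -0.033  0.034] [[0.433, -0.273, 0.006], [0.683, 0.11, 0.282]]
scene rig 0.63 [245. 154. 290. 199.] 1379 [ 0.532 -0.118  0.248] [[0.458, -0.205, 0.155], [0.59, -0.078, 0.257]]
scene carton 0.88 [247. 152. 288. 203.] 1425 [ 0.53  -0.116  0.247] [[
[... 1046 characters left out ...]
op rocker 0.82 [248. 189. 351. 249.] 1603 [ 0.523 -0.03   0.141] [[0.432, -0.291, 0.015], [0.631, 0.101, 0.286]]
top rocker 0.69 [285. 166. 344. 176.] 271 [ 0.784 -0.113  0.009] [[0.764, -0.307, -0.01], [0.808, -0.042, 0.031]]
[[-7.35211643e-03 -9.99967885e-01 -3.18982775e-03 -1.23211197e-02]
 [-9.79100088e-01  7.84697077e-03 -2.03227562e-01  5.61409019e-01]
 [ 2.03246066e-01  1.62900794e-03 -9.79126337e-01  2.22651411e+00]
 [ 0.00000000e+00  0.00000000e+00  0.00000000e+00  1.00000000e+00]] [[-0.76720241  0.64136983 -0.00672355  0.42927868]
 [ 0.53238967  0.63092487 -0.56435365 -0.19727487]
 [-0.35771735 -0.43655303 -0.82550576  2.02377311]
 [ 0.          0.          0.          1.        ]]
```

```bash
python3 - <<'E'
from h import *
a=cv2.imread('pics/scene0.png')[140:280,190:350]; b=cv2.imread('pics/top0.png')[160:280,230:390]
cv2.imwrite('pics/v1.png',np.vstack([cv2.resize(a,None,fx=4,fy=4)[:,:], ])[:560,:640])
cv2.imwrite('pics/v2.png',cv2.resize(b,None,fx=4.5,fy=4.5))
for n in('scene','top'):
    im=np.load(n+'_im.npy');W=np.load(n+'_W.npy')
    h=cv2.cvtColor(im,cv2.COLOR_RGB2HSV)
    box=(W[...,0]>.35)&(W[...,0]<.75)&(W[...,1]>-.35)&(W[...,1]<.2)
    def st(name,m):
        P=W[m&box]
        if len(P)<5: print(n,name,len(P));return
        r=cv2.minAreaRect(P[:,:2].astype(np.float32))
        print(n,name,len(P),np.round(P.mean(0),3),'z',np.round(np.percentile(P[:,2],[5,50,95]),3),'rect',np.round(r[0],3),np.round(r[1],3),round(r[2],1))
    st('orange',(h[...,0]>6)&(h[...,0]<20)&(h[...,1]>170)&(h[...,2]>120)&(W[...,2]>.2))
    st('blue',(h[...,0]>98)&(h[...,0]<125)&(h[...,1]>110)&(W[...,2]>.125)&(W[...,2]<.15))
    st('green',(h[...,0]>40)&(h[...,0]<80)&(h[...,1]>120)&(W[...,2]>.1))
    st('red',((h[...,0]<4)|(h[...,0]>176))&(h[...,1]>150)&(W[...,2]>.1))
    st('base',(W[...,2]>.007)&(W[...,2]<.018)&(h[...,1]<60))
    st('magenta',(h[...,0]>145)&(h[...,0]<172)&(h[...,1]>100)&(W[...,2]>.22))
E
```

```text
scene orange 306 [0.562 0.091 0.277] z [0.266 0.278 0.285] rect [0.611 0.042] [0.087 0.271] 44.4
scene blue 79 [ 0.489 -0.079  0.142] z [0.132 0.142 0.149] rect [ 0.503 -0.128] [0.136 0.188] 71.6
scene green 81 [ 0.665 -0.102  0.264] z [0.261 0.269 0.276] rect [ 0.643 -0.145] [0.135 0.045] 58.0
scene red 244 [ 0.7   -0.162  0.15 ] z [0.103 0.113 0.256] rect [ 0.696 -0.096] [0.107 0.507] 0.0
scene base 2164 [ 0.571 -0.016  0.012] z [0.008 0.012 0.017] rect [ 0.549 -0.074] [0.397 0.547] 0.2
scene magenta 702 [ 0.525 -0.131  0.247] z [0.226 0.25  0.256] rect [ 0.518 -0.142] [0.117 0.131] 75.8
top orange 193 [0.563 0.08  0.28 ] z [0.267 0.28  0.288] rect [0.613 0.036] [0.076 0.262] 46.5
top blue 24 [ 0.432 -0.081  0.136] z [0.127 0.135 0.147] rect [ 0.433 -0.079] [0.05  0.011] 75.0
top green 53 [ 0.669 -0.102  0.268] z [0.258 0.268 0.278] rect [ 0.669 -0.101] [0.024 0.034] 74.7
top red 126 [ 0.706 -0.19   0.132] z [0.102 0.113 0.254] rect [ 0.697 -0.102] [0.496 0.102] 89.6
top base 2302 [ 0.526 -0.07   0.012] z [0.007 0.011 0.017] rect [ 0.55  -0.075] [0.399 0.549] 0.1
top magenta 638 [ 0.518 -0.145  0.25 ] z [0.239 0.251 0.26 ] rect [ 0.521 -0.146] [0.109 0.133] 76.7
```

View pics/v1.png

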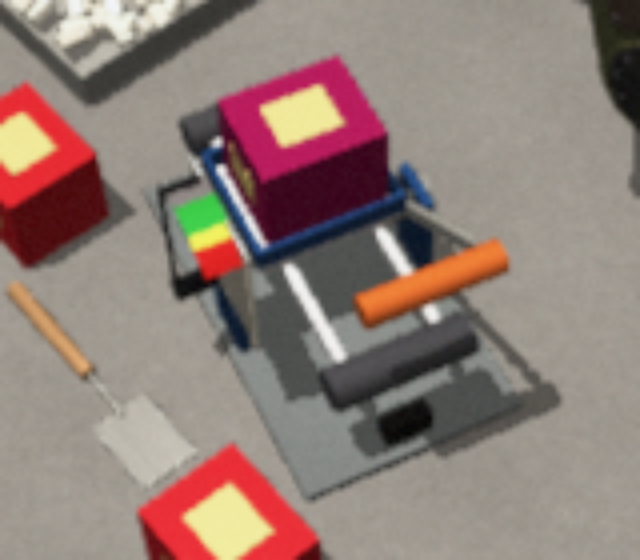

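View pics/v2.png

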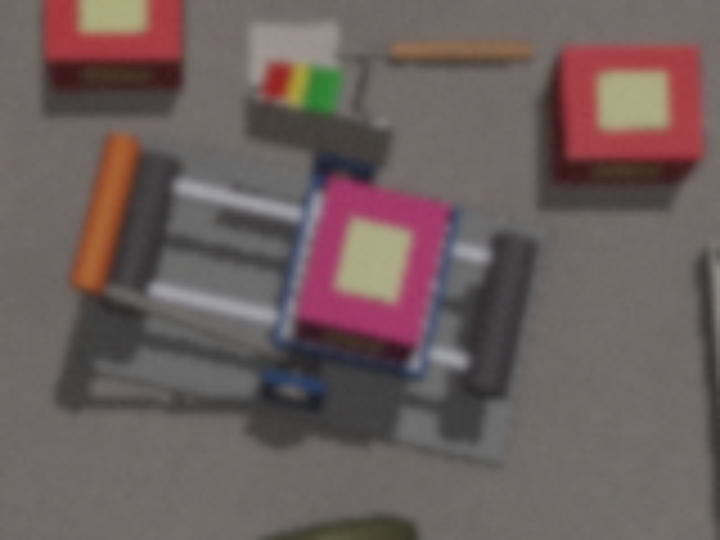

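View pics/top0.png

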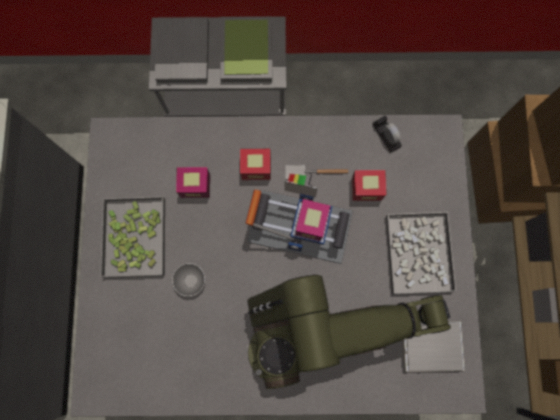

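```bash
cat >> h.py <<'E'
import json,os
def load_rig():
    r=json.load(open('rig.json')); return np.array(r['ax']),r['yaw']
def tilt(W,ax,yaw,seeds=(0,.1,.2,.3,.4),x0=0.,yc=-.043):
    """carton-top tilt from world cloud"""
    c,s=np.cos(yaw),np.sin(yaw); P=W.reshape(-1,3)-ax
    P=P[(np.abs(P[:,0])<.3)&(np.abs(P[:,1])<.3)&(P[:,2]>.04)&(P[:,2]<.25)]
    x=c*P[:,0]+s*P[:,1]; y=-s*P[:,0]+c*P[:,1]; z=P[:,2]; best=(0,0,0)
    for a in seeds:
        for _ in range(12):
            yy=y*np.cos(a)-z*np.sin(a); zz=y*np.sin(a)+z*np.cos(a)
            m=(np.abs(x-x0)<.055)&(np.abs(yy-yc)<.047)&(np.abs(zz-.130)<.015)
            if m.sum()<60: break
            k=np.linalg.lstsq(np.c_[x[m],yy[m]-yc,np.ones(m.sum())],zz[m],rcond=None)[0]
            a=a-np.arctan(k[1])
        if m.sum()>best[0]: best=(int(m.sum()),float(a),float(k[2]))
    return best
E
python3 - <<'E'
from h import *
res=[]
for n in('scene','top'):
    im=np.load(n+'_im.npy');W=np.load(n+'_W.npy');h=cv2.cvtColor(im,cv2.COLOR_RGB2HSV)
    m=(h[...,0]>6)&(h[...,0]<20)&(h[...,1]>150)&(h[...,2]>100)&(W[...,2]>.25)&(W[...,2]<.3)&(W[...,1]>.03)&(W[...,1]<.15)&(W[...,0]<.65)
    m=cv2.erode(m.astype(np.uint8),np.ones((2,2)))>0
    P=W[m];c,s2,v=cv2.minAreaRect(P[:,:2].astype(np.float32))
    u=np.linalg.svd(P[:,:2]-P[:,:2].mean(0),full_matrices=False)[2][0]; u*=np.sign(u[0])
    print(n,'handle',len(P),np.round(c,4),np.round(s2,3),'yaw',np.arctan2(u[1],u[0]),'ztop',np.percentile(P[:,2],[50,90,98]), 'max z', )
    t=(W[...,2]>.24)&(W[...,2]<.265)&(abs(W[...,0]-.52)<.12)&(abs(W[...,1]+.14)<.12)&((h[...,0]>145)&(h[...,0]<175)|(h[...,0]>15)&(h[...,0]<40))
    r=cv2.minAreaRect(W[t][:,:2].astype(np.float32)); print(' carton',r, np.median(W[t][:,2]))
    # base plate
    b=(W[...,2]>.007)&(W[...,2]<.018)&(h[...,1]<70)&(W[...,1]>-.35)&(W[...,1]<.2)&(W[...,0]>.35)&(W[...,0]<.75)
    b=cv2.morphologyEx(b.astype(np.uint8),cv2.MORPH_OPEN,np.ones((3,3)));k,lab,st,_=cv2.connectedComponentsWithStats(b)
    q=W[lab==1+np.argmax(st[1:,4])]; print(' base',len(q),cv2.minAreaRect(q[:,:2].astype(np.float32)))
E
```

```text
scene handle 273 [0.5597 0.0946] [0.023 0.138] yaw -0.23813118515440118 ztop [0.27756411 0.28298532 0.28598114] max z
 carton ((0.5428014397621155, -0.15017470717430115), (0.11829123646020889, 0.18322527408599854), 74.9463882446289) 0.2514863396132364
 base 328 ((0.6499813199043274, 0.021943263709545135), (0.08303241431713104, 0.14303457736968994), 15.87001895904541)
top handle 189 [0.5554 0.0835] [0.021 0.131] yaw -0.24278519335795756 ztop [0.27965957 0.28708193 0.29157142] max z
 carton ((0.5453036427497864, -0.15094901621341705), (0.10961873084306717, 0.1825503706932068), 76.06120300292969) 0.25094746898594855
 base 14 ((0.4370226263999939, -0.2048509418964386), (0.013590064831078053, 0.013823583722114563), 89.63822937011719)
```

Request:
step_arm(deltas=[{"dp": [0,0,-0.5],"twist": -1},{"dp": [0,0,-0.5],"twist": -1},{"dp": [0,0,-0.5],"twist": -1},{"dp": [0,0,-0.5],"twist": -1},{"dp": [0,0,-0.5],"twist": -1},{"dp": [0,0,-0.5],"twist": -1},{"dp": [0,0,-0.5],"twist": -1},{"dp": [0,0,-0.5],"twist": -1},{"dp": [0,0,-0.5],"twist": -1},{"dp": [0,0,-0.5],"twist": -1},{"dp": [0,0,-0.5],"twist": -1},{"dp": [0,0,0],"twist": -1}], gripper=-1)

```text
time_s: 1.8
ee_pos: [0.1397, -0.5323, 0.4048]
eef_rot: [3.139, 0.003, 1.097]
force: [0.4, 0.6, -0.1]
grip_width: 0.002
grip_force: 0.0
```

```bash
echo '{"ax":[0.531,-0.103,0.12],"yaw":-0.24}' > rig.json; python3 - <<'E'
from h import *
ax,yaw=load_rig()
for n in('scene','top'): print(tilt(np.load(n+'_W.npy'),ax,yaw))
o=ctrl.get_obs();print(o['time_s'],o['ee_pos'],o['eef_rot'],o['force'],o['grip_width'])
y=1.331;dx=np.array([.557,.087])-o['ee_pos'][:2]
c,s=np.cos(y),np.sin(y);print('tool dx,dy at yaw 1.331:',c*dx[0]+s*dx[1],s*dx[0]-c*dx[1])
E
```

```text
(549, 0.005244373496922587, 0.13146991968286245)
(650, 0.0033640961367188797, 0.13066187993543882)
1.8 [ 0.13974702 -0.53225887  0.40476118] [3.13906082 0.00316196 1.09738268] [ 0.39435763  0.62831972 -0.08298246] 0.002049099227023125
tool dx,dy at yaw 1.331: 0.7006392062029526 0.258236911891391
```

Request:
step_arm(deltas=[{"dp": [0,0,0],"twist": -0.84},{"dp": [0,0,0],"twist": -0.84},{"dp": [0,0,0],"twist": -0.84},{"dp": [0,0,0],"twist": -0.84},{"dp": [0.97,0.36,0],"twist": 0},{"dp": [0.97,0.36,0],"twist": 0},{"dp": [0.97,0.36,0],"twist": 0},{"dp": [0.97,0.36,0],"twist": 0},{"dp": [0.97,0.36,0],"twist": 0},{"dp": [0.97,0.36,0],"twist": 0},{"dp": [0.97,0.36,0],"twist": 0},{"dp": [0.97,0.36,0],"twist": 0}])

```text
time_s: 3.0
ee_pos: [0.3264, -0.2566, 0.4022]
eef_rot: [3.141, 0.0, 1.329]
force: [1.2, 0.1, 0.0]
grip_width: 0.0009
grip_force: 0.0
```

Request:
step_arm(deltas=[{"dp": [0.97,0.36,0],"twist": 0},{"dp": [0.97,0.36,0],"twist": 0},{"dp": [0.97,0.36,0],"twist": 0},{"dp": [0.97,0.36,0],"twist": 0},{"dp": [0.97,0.36,0],"twist": 0},{"dp": [0.97,0.36,0],"twist": 0},{"dp": [0.97,0.36,0],"twist": 0},{"dp": [0.97,0.36,0],"twist": 0},{"dp": [0.97,0.36,0],"twist": 0},{"dp": [0,0,0],"twist": 0}])

```text
time_s: 4.0
ee_pos: [0.5366, 0.0531, 0.4005]
eef_rot: [-3.139, 0.0, 1.333]
force: [0.4, -0.2, 0.9]
grip_width: 0.0004
grip_force: 0.0
```

```bash
python3 - <<'E'
from h import *
ax,yaw=load_rig()
o=ctrl.get_obs();print(o['time_s'],o['ee_pos'],o['eef_rot'],o['force'],o['qpos'])
y=o['eef_rot'][2];dx=np.array([.557,.087])-o['ee_pos'][:2]
c,s=np.cos(y),np.sin(y);print('tool dx,dy:',c*dx[0]+s*dx[1],s*dx[0]-c*dx[1])
ims=[]
for n in('scene','top'):
    im,d=shot(n,n+'1.png'); W=cloud(n,d); np.save(n+'_W1.npy',W); ims.append(im)
    print(n,tilt(W,ax,yaw))
cv2.imwrite('pics/v3.png',cv2.cvtColor(np.hstack([cv2.resize(ims[0][120:290,180:370],(400,358)),cv2.resize(ims[1][120:290,200:390],(400,358))]),cv2.COLOR_RGB2BGR))
E
```

```text
4.0 [0.53659635 0.05310464 0.40047582] [-3.13911680e+00  1.66355960e-04  1.33263299e+00] [ 0.42706311 -0.21622189  0.88520497] [3.04447014e-02 2.21682047e-01 1.12519314e+00 5.09676324e-04
 1.79714866e+00 2.68722025e-01]
tool dx,dy: 0.03775218493703982 0.011831183983435896
scene (524, -0.002537302036912763, 0.1319207040457879)
top (653, -0.012719916652228977, 0.13082525177650509)
```

View pics/v3.png

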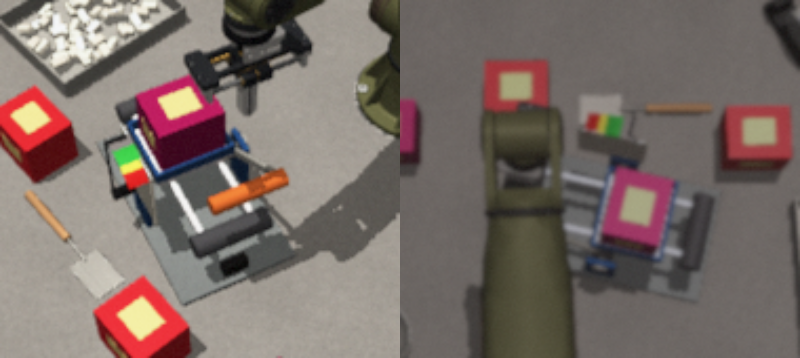

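```bash
cat > c.py <<'E'
import sys,pickle
from h import *
from scipy.optimize import least_squares
ax,yaw=load_rig(); CY,SY=np.cos(yaw),np.sin(yaw); RY=np.array([-SY,CY])
def s_of(z): return .65-np.arcsin(np.clip((z-.136)/.24,-.9,np.sin(.65)))
def z_of(s): return .136+.24*np.sin(.65-s)
def label_px(im,n,ref):
    h=cv2.cvtColor(cv2.GaussianBlur(im,(3,3),0),cv2.COLOR_RGB2HSV)
    m=((h[...,0]>15)&(h[...,0]<42)&(h[...,1]>40)&(h[...,2]>110)).astype(np.uint8)
    k,lab,st,ce=cv2.connectedComponentsWithStats(m)
    g=[i for i in range(1,k) if st[i,4]>60 and np.hypot(*(ce[i]-ref))<22]
    if not g: return None,0
    i=max(g,key=lambda i:st[i,4]); return ce[i],int(st[i,4])
def proj(n,a):
    c=ctrl.get_calibration(n); y,z=-.043,.13
    yy=y*np.cos(a)+z*np.sin(a); zz=-y*np.sin(a)+z*np.cos(a)
    p=np.r_[ax+np.r_[RY*yy,zz],1]; q=(c['world_to_cam']@p)[:3]
    return np.array([c['fx']*q[0]/q[2]+c['cx'],c['fy']*q[1]/q[2]+c['cy']])
def label_tilt(im,n,base=None):
    ref=proj(n,0.12); p,cnt=label_px(im,n,ref)
    if p is None: return None,0,None
    off=base[n] if base else p-proj(n,0)
    A=np.linspace(-.1,.6,141); d=[np.hypot(*(proj(n,a)+off-p)) for a in A]
    return A[int(np.argmin(d))],cnt,off
E
python3 - <<'E'
from c import *
base={}
for n in('scene','top'):
    im0=cv2.cvtColor(cv2.imread(f'pics/{n}0.png'),4);im1=cv2.cvtColor(cv2.imread(f'pics/{n}1.png'),4)
    a,c,base[n]=label_tilt(im0,n); print(n,c,base[n],proj(n,0),proj(n,.22)-proj(n,0),label_tilt(im1,n,base)[:2])
pickle.dump(base,open('base.pkl','wb'))
E
```

```text
scene 166 [ 1.22280015 -0.31441424] [263.77719985 168.81441424] [3.23675303 4.37177271] (np.float64(0.0), 166)
top 177 [ 0.22193994 -0.0192927 ] [312.30348379 217.48256954] [-7.2570427  -2.02000703] (np.float64(0.0), 179)
```

Request:
step_arm(deltas=[{"dp": [0.47,0.15,0.5],"twist": 0},{"dp": [0.47,0.15,0.5],"twist": 0},{"dp": [0,0,0.5],"twist": 0},{"dp": [0,0,0.5],"twist": 0},{"dp": [0,0,0.4],"twist": 0},{"dp": [0,0,0],"twist": 0},{"dp": [0,0,0],"twist": 0}])

```text
time_s: 4.8
ee_pos: [0.5558, 0.0827, 0.3072]
eef_rot: [3.14, -0.0, 1.328]
force: [0.9, -0.3, 0.3]
grip_width: 0.0004
grip_force: 0.0
```

```bash
python3 - <<'E'
from c import *
base=pickle.load(open('base.pkl','rb'))
o=ctrl.get_obs();print(o['time_s'],o['ee_pos'],o['eef_rot'],o['force'])
d=o['ee_pos'][:2]-ax[:2];print('rig x,y of tip',CY*d[0]+SY*d[1],-SY*d[0]+CY*d[1])
for n in('scene','top'):
    im,dd=shot(n); print(n,tilt(cloud(n,dd),ax,yaw),label_tilt(im,n,base)[:2])
im,dd=shot('wrist','w1.png')
E
```

```text
4.8 [0.55577095 0.08269255 0.30720744] [ 3.14046014e+00 -2.88739986e-04  1.32810342e+00] [ 0.85011651 -0.30872387  0.31061678]
rig x,y of tip -0.020078638838898818 0.1862583431954123
scene (517, -0.003273928064384657, 0.13184477160072322) (np.float64(0.0), 167)
top (651, 0.019504506802596848, 0.13034619936038774) (np.float64(0.0), 177)
```

View pics/w1.png

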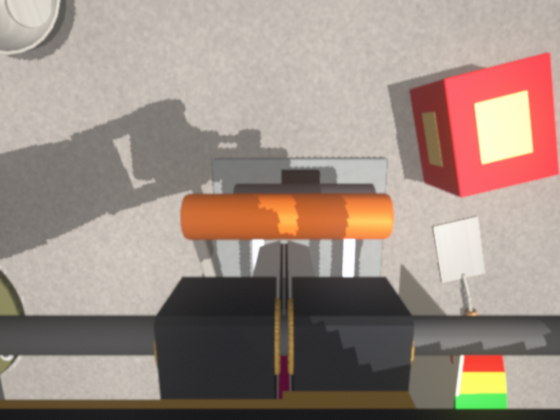

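```bash
python3 - <<'E'
from c import *
from scipy.spatial.transform import Rotation as R
o=ctrl.get_obs(); im,d=shot('wrist'); c=ctrl.get_calibration('wrist')
v,u=np.mgrid[0:420,0:560]; P=np.stack([(u-c['cx'])/c['fx']*d,(v-c['cy'])/c['fy']*d,d],-1)
H=c['hand_eye']; P=P@H[:3,:3].T+H[:3,3]; T=R.from_euler('xyz',o['eef_rot']).as_matrix(); W=P@T.T+o['ee_pos']
h=cv2.cvtColor(im,cv2.COLOR_RGB2HSV); m=(h[...,0]>4)&(h[...,0]<20)&(h[...,1]>150)&(v>190)&(v<245)&(u>175)&(u<400)&(W[...,2]>.25)&(W[...,2]<.3)
Q=W[m]-ax; x=CY*Q[:,0]+SY*Q[:,1]; y=-SY*Q[:,0]+CY*Q[:,1]
print(m.sum(),'x',np.percentile(x,[1,50,99]),'y',np.percentile(y,[1,50,99]),'z',np.percentile(Q[:,2]+.12,[50,95]))
# circle fit in y-z
f=least_squares(lambda p:np.hypot(y-p[0],Q[:,2]-p[1])-.016,[.19,.145],loss='soft_l1',f_scale=.002);print('centre y,z',f.x)
E
```

```text
9022 x [-0.08493347 -0.01916365  0.04895493] y [0.17924952 0.19628353 0.20811656] z [0.2794274  0.28180389]
centre y,z [0.1924989  0.14533248]
```

```bash
cat >> c.py <<'E'
A_=np.linspace(-.1,.6,701)
def lab(im,n,base):
    p,cnt=label_px(im,n,proj(n,.15))
    if p is None: return None
    if n not in _pc: _pc[n]=np.array([proj(n,a) for a in A_])
    d=np.hypot(*(_pc[n]+base[n]-p).T); i=int(np.argmin(d)); return A_[i],d[i],cnt
_pc={}
def sim(X,z0,z1,T,noise=True,dt=.01):
    n=int(round(T/dt)); s0,s1=s_of(z0),s_of(z1); sd=(s1-s0)/T
    for i in range(n):
        s=s0+sd*dt*(i+.5); a,v,M,K,I=X
        tq=.14+.5*(s-a)+.02*(sd-v)-M+K*a-.03*v
        v=v+dt*tq/I+(rng.normal(0,.0015,v.shape) if noise else 0)
        a=a+dt*v; v=np.where(a<=0,np.maximum(v,0),v); a=np.maximum(a,0); X=[a,v,M,K,I]
    return X
rng=np.random.default_rng()
N=6000
def init(z):
    g=rng.normal
    X=[np.zeros(N),np.zeros(N),g(.54,.05,N),g(.73,.05,N),g(.077,.003,N)]
    pickle.dump(dict(X=X,z=z),open('st.pkl','wb'))
def upd(X,y,sg=.006):
    w=np.exp(-.5*((X[0]-y)/sg)**2)+1e-9*np.exp(-np.abs(X[0]-y)/.05); w/=w.sum()
    i=rng.choice(N,N,p=w); X=[x[i].copy() for x in X]
    X[2]+=rng.normal(0,.0015,N); X[3]+=rng.normal(0,.004,N); X[1]+=rng.normal(0,.002,N); X[0]+=np.where(X[0]>0,rng.normal(0,.001,N),0); return X
def plan(X,z,ref,H=14):
    m=[np.array([x.mean()]) for x in X]
    ref=np.resize(ref,H) if np.ndim(ref)==0 else np.r_[ref,np.full(H,ref[-1])][:H]
    def roll(u):
        Y=m; zz=z; tr=[]; s=s_of(z)
        for k in range(H):
            s=s+u[k]; z1=z_of(s); Y=sim(Y,zz,z1,.1,False,.02); zz=z1; tr.append((Y[0][0],Y[1][0],s))
        return np.array(tr)
    def res(u):
        t=roll(u); seq=(m[2]-m[3]*ref[-1]-.14)/.5+ref[-1]
        return np.r_[(t[:,0]-ref)/.05,t[:,1]/.35,u/.04,np.diff(u)/.06,(t[-1,0]-ref[-1])/.02,t[-1,1]/.05,(t[-1,2]-seq)/.03]
    f=least_squares(res,np.zeros(H),bounds=(-.12,.12),max_nfev=12); return f.x,roll(f.x)
def cycle(rows,ref=None,nex=4):
    S=pickle.load(open('st.pkl','rb')); base=pickle.load(open('base.pkl','rb')); X,z=S['X'],S['z']
    for r in rows: X=sim(X,z,z-.04*r,.1); z-=.04*r
    o=ctrl.get_obs(); z+=.3*(o['ee_pos'][2]-z); out=[]
    for n in('scene','top'):
        im,d=shot(n); l=lab(im,n,base); t=tilt(cloud(n,d),ax,yaw)
        out.append((n,[round(float(q),3) for q in l] if l else None,round(t[1],3),t[0]))
        if l and l[1]<2.5: X=upd(X,l[0])
        X=sim(X,z,z,.05)
    pickle.dump(dict(X=X,z=z),open('st.pkl','wb'))
    d=o['ee_pos'][:2]-ax[:2]
    print('t',o['time_s'],'z',round(z,4),'ee',np.round(o['ee_pos'][2],4),'tip y',round(-SY*d[0]+CY*d[1],3),'F',np.round(o['force'],1),'s',round(float(s_of(z)),3)); print(out)
    print('a,v,M0,K,I',[(round(x.mean(),3),round(x.std(),3)) for x in X],'lift s',round(((X[2]-.14)/.5).mean(),3))
    if ref is not None:
        u,tr=plan(X,z,ref); zs=[z]+[z_of(s) for s in tr[:,2]]
        print('rows',np.round(-np.diff(zs)/.04,2).tolist()); print('pred a',np.round(tr[:,0],3).tolist()); print('v',np.round(tr[:,1],2).tolist())
        Y=X
        for k in range(nex): Y=sim(Y,zs[k],zs[k+1],.1)
        print('spread after',nex,np.round(np.percentile(Y[0],[2,50,98]),3))
E
python3 - <<'E'
import c,time
from c import *
# offline check of planner
init(.12); S=pickle.load(open('st.pkl','rb')); t=time.time(); u,tr=plan(S['X'],.09,.21); print(time.time()-t,u,tr)
E
```

```text
0.538663387298584 [ 0.07575601  0.02138686 -0.02328811 -0.04849367 -0.05720056 -0.05458905
 -0.04537186 -0.03317565 -0.02050543 -0.00889568  0.00087428  0.00854447
  0.01411703  0.01748147] [[0.00394313 0.07182498 0.91861602]
 [0.01620305 0.15802064 0.94000288]
 [0.03651292 0.23127147 0.91671477]
 [0.06262274 0.27738763 0.8682211 ]
 [0.09153184 0.29293095 0.81102055]
 [0.12033517 0.28127683 0.7564315 ]
 [0.14669804 0.24926268 0.71105964]
 [0.16905185 0.20480262 0.67788399]
 [0.18660543 0.15539466 0.65737856]
 [0.19925101 0.10733516 0.64848287]
 [0.20742359 0.06544    0.64935715]
 [0.21195289 0.03308361 0.65790161]
 [0.21392882 0.01237497 0.67201865]
 [0.21458055 0.00423616 0.68950012]]
```

Request:
step_arm(deltas=[{"dp": [0.15,0,0.64],"twist": 0},{"dp": [0.28,0,0.39],"twist": 0},{"dp": [0.25,0,0.42],"twist": 0},{"dp": [0.21,0,0.43],"twist": 0},{"dp": [0.18,0,0.45],"twist": 0},{"dp": [0.14,0,0.46],"twist": 0},{"dp": [0.1,0,0.47],"twist": 0},{"dp": [0.06,0,0.48],"twist": 0},{"dp": [0.02,0,0.24],"twist": 0},{"dp": [0,0,0],"twist": 0}])

```text
time_s: 6.0
ee_pos: [0.5692, 0.1395, 0.1468]
eef_rot: [3.141, -0.001, 1.332]
force: [0.1, 0.3, 1.3]
grip_width: 0.0004
grip_force: 0.6
```

```bash
python3 - <<'E'
from c import *
z=ctrl.get_obs()['ee_pos'][2]; init(z); cycle([])
im,d=shot('wrist','w2.png')
E
```

```text
t 6.0 z 0.1468 ee 0.1468 tip y 0.245 F [0.1 0.3 1.3] s 0.605
[('scene', [0.0, 0.0, 166.0], -0.004, 547), ('top', [0.0, 0.0, 177.0], 0.001, 648)]
a,v,M0,K,I [(np.float64(0.0), np.float64(0.0)), (np.float64(0.001), np.float64(0.005)), (np.float64(0.541), np.float64(0.049)), (np.float64(0.729), np.float64(0.05)), (np.float64(0.077), np.float64(0.003))] lift s 0.801
```

View pics/w2.png

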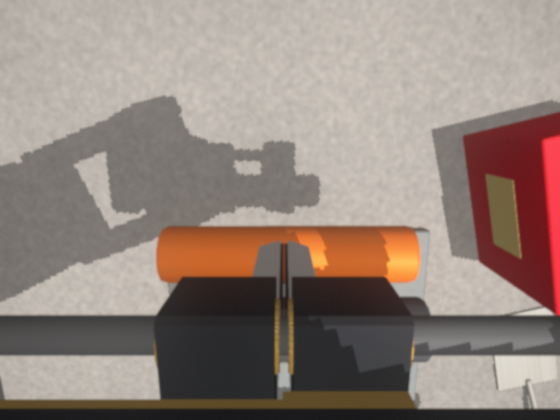

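Request:
step_arm(deltas=[{"dp": [-0.05,0,0.12],"twist": 0},{"dp": [0,0,0.12],"twist": 0},{"dp": [0,0,0.12],"twist": 0},{"dp": [0,0,0.06],"twist": 0}])

```text
time_s: 6.55
ee_pos: [0.5686, 0.1353, 0.1293]
eef_rot: [-3.141, 0.0, 1.329]
force: [0.7, 1.6, 0.8]
grip_width: 0.0006
grip_force: 0.7
```

```bash
python3 -c "
from c import *
cycle([.12,.12,.12,.06],.2)"
```

```text
t 6.55 z 0.1298 ee 0.1293 tip y 0.24 F [0.7 1.6 0.8] s 0.676
[('scene', [0.0, 0.0, 166.0], -0.002, 554), ('top', [0.0, 0.0, 177.0], 0.004, 655)]
a,v,M0,K,I [(np.float64(0.0), np.float64(0.001)), (np.float64(0.001), np.float64(0.007)), (np.float64(0.549), np.float64(0.043)), (np.float64(0.73), np.float64(0.05)), (np.float64(0.077), np.float64(0.003))] lift s 0.818
rows [0.02, 0.02, 0.02, 0.02, 0.02, 0.02, 0.02, 0.02, 0.02, 0.02, 0.02, 0.02, 0.02, 0.02]
pred a [0.0, 0.0, 0.0, 0.0, 0.0, 0.0, 0.0, 0.0, 0.0, 0.0, 0.0, 0.0, 0.0, 0.0]
v [0.0, 0.0, 0.0, 0.0, 0.0, 0.0, 0.0, 0.0, 0.0, 0.0, 0.0, 0.0, 0.0, 0.0]
spread after 4 [0.    0.    0.023]
```

Request:
step_arm(deltas=[{"dp": [0,0,0.08],"twist": 0},{"dp": [0,0,0.08],"twist": 0},{"dp": [0,0,0.08],"twist": 0}])

```text
time_s: 6.95
ee_pos: [0.5687, 0.1356, 0.1202]
eef_rot: [3.141, -0.0, 1.329]
force: [-0.5, 1.6, 1.9]
grip_width: 0.0005
grip_force: 0.7
```

```bash
python3 -c "
from c import *
cycle([.08,.08,.08])"
```

```text
t 6.95 z 0.1202 ee 0.1202 tip y 0.241 F [-0.5  1.6  1.9] s 0.716
[('scene', [0.0, 0.0, 166.0], 0.004, 552), ('top', [0.0, 0.0, 177.0], 0.012, 652)]
a,v,M0,K,I [(np.float64(0.0), np.float64(0.001)), (np.float64(0.002), np.float64(0.008)), (np.float64(0.553), np.float64(0.04)), (np.float64(0.729), np.float64(0.05)), (np.float64(0.077), np.float64(0.003))] lift s 0.826
```

Request:
step_arm(deltas=[{"dp": [0,0,0.08],"twist": 0},{"dp": [0,0,0.07],"twist": 0},{"dp": [0,0,0.06],"twist": 0}])

```text
time_s: 7.35
ee_pos: [0.5687, 0.1356, 0.1118]
eef_rot: [3.142, -0.0, 1.329]
force: [0.5, 1.1, 1.5]
grip_width: 0.0003
grip_force: 0.7
```

```bash
python3 -c "
from c import *
cycle([.08,.07,.06],.2)"
```

```text
t 7.35 z 0.1118 ee 0.1118 tip y 0.241 F [0.5 1.1 1.5] s 0.751
[('scene', [0.0, 0.0, 166.0], 0.002, 554), ('top', [-0.001, 0.01, 176.0], -0.006, 646)]
a,v,M0,K,I [(np.float64(0.0), np.float64(0.001)), (np.float64(0.002), np.float64(0.008)), (np.float64(0.56), np.float64(0.037)), (np.float64(0.73), np.float64(0.05)), (np.float64(0.077), np.float64(0.003))] lift s 0.841
rows [-0.0, -0.0, -0.0, -0.0, -0.0, -0.0, -0.0, -0.0, -0.0, -0.0, -0.0, -0.0, -0.0, -0.0]
pred a [0.0, 0.0, 0.0, 0.0, 0.0, 0.0, 0.0, 0.0, 0.0, 0.0, 0.0, 0.0, 0.0, 0.0]
v [0.0, 0.0, 0.0, 0.0, 0.0, 0.0, 0.0, 0.0, 0.0, 0.0, 0.0, 0.0, 0.0, 0.0]
spread after 4 [0.    0.    0.027]
```

Request:
step_arm(deltas=[{"dp": [0,0,0.07],"twist": 0},{"dp": [0,0,0.06],"twist": 0},{"dp": [0,0,0.06],"twist": 0}])

```text
time_s: 7.75
ee_pos: [0.5687, 0.1356, 0.1043]
eef_rot: [3.141, -0.0, 1.329]
force: [0.7, 1.6, 1.2]
grip_width: 0.0006
grip_force: 0.7
```

```bash
sed -i 's/sg=.006/sg=.003/' c.py; python3 -c "
from c import *
cycle([.07,.06,.06],.2)"
```

```text
t 7.75 z 0.1042 ee 0.1043 tip y 0.241 F [0.7 1.6 1.2] s 0.783
[('scene', [0.0, 0.0, 166.0], 0.004, 558), ('top', [0.0, 0.0, 177.0], -0.007, 654)]
a,v,M0,K,I [(np.float64(0.0), np.float64(0.001)), (np.float64(0.002), np.float64(0.007)), (np.float64(0.568), np.float64(0.033)), (np.float64(0.73), np.float64(0.051)), (np.float64(0.077), np.float64(0.003))] lift s 0.856
rows [-0.01, -0.01, -0.01, -0.01, -0.01, -0.01, -0.01, -0.01, -0.01, -0.01, -0.01, -0.01, -0.01, -0.01]
pred a [0.0, 0.0, 0.0, 0.0, 0.0, 0.0, 0.0, 0.0, 0.0, 0.0, 0.0, 0.0, 0.0, 0.0]
v [0.0, 0.0, 0.0, 0.0, 0.0, 0.0, 0.0, 0.0, 0.0, 0.0, 0.0, 0.0, 0.0, 0.0]
spread after 4 [0.    0.    0.023]
```

Request:
step_arm(deltas=[{"dp": [0,0,0.06],"twist": 0},{"dp": [0,0,0.06],"twist": 0},{"dp": [0,0,0.06],"twist": 0}])

```text
time_s: 8.15
ee_pos: [0.5687, 0.1356, 0.0971]
eef_rot: [3.142, -0.0, 1.329]
force: [-0.2, 0.6, 1.5]
grip_width: 0.0005
grip_force: 0.7
```

```bash
python3 -c "
from c import *
cycle([.06,.06,.06],.2)"
```

```text
t 8.15 z 0.097 ee 0.0971 tip y 0.241 F [-0.2  0.6  1.5] s 0.813
[('scene', [0.0, 0.0, 166.0], 0.003, 555), ('top', [-0.001, 0.01, 176.0], -0.021, 652)]
a,v,M0,K,I [(np.float64(0.0), np.float64(0.001)), (np.float64(0.002), np.float64(0.007)), (np.float64(0.579), np.float64(0.03)), (np.float64(0.733), np.float64(0.051)), (np.float64(0.077), np.float64(0.003))] lift s 0.878
rows [-0.01, -0.01, -0.01, -0.01, -0.01, -0.01, -0.01, -0.01, -0.01, -0.01, -0.01, -0.01, -0.01, -0.01]
pred a [0.0, 0.0, 0.0, 0.0, 0.0, 0.0, 0.0, 0.0, 0.0, 0.0, 0.0, 0.0, 0.0, 0.0]
v [0.0, 0.0, 0.0, 0.0, 0.0, 0.0, 0.0, 0.0, 0.0, 0.0, 0.0, 0.0, 0.0, 0.0]
spread after 4 [0.   0.   0.02]
```

Request:
step_arm(deltas=[{"dp": [0,0,0.06],"twist": 0},{"dp": [0,0,0.06],"twist": 0},{"dp": [0,0,0.06],"twist": 0}])

```text
time_s: 8.55
ee_pos: [0.5687, 0.1355, 0.0898]
eef_rot: [-3.142, 0.0, 1.329]
force: [-0.3, -0.9, 2.1]
grip_width: 0.0004
grip_force: 0.8
```

```bash
python3 -c "
from c import *
cycle([.06,.06,.06],.2)"
```

```text
t 8.55 z 0.0898 ee 0.0898 tip y 0.241 F [-0.3 -0.9  2.1] s 0.844
[('scene', [0.0, 0.0, 166.0], -0.003, 562), ('top', [-0.001, 0.01, 176.0], -0.002, 654)]
a,v,M0,K,I [(np.float64(0.0), np.float64(0.001)), (np.float64(0.002), np.float64(0.007)), (np.float64(0.589), np.float64(0.027)), (np.float64(0.733), np.float64(0.052)), (np.float64(0.077), np.float64(0.003))] lift s 0.899
rows [-0.02, -0.02, -0.02, -0.02, -0.02, -0.02, -0.02, -0.02, -0.02, -0.02, -0.02, -0.02, -0.02, -0.02]
pred a [0.0, 0.0, 0.0, 0.0, 0.0, 0.0, 0.0, 0.0, 0.0, 0.0, 0.0, 0.0, 0.0, 0.0]
v [0.0, 0.0, 0.0, 0.0, 0.0, 0.0, 0.0, 0.0, 0.0, 0.0, 0.0, 0.0, 0.0, 0.0]
spread after 4 [0.    0.    0.022]
```

Request:
step_arm(deltas=[{"dp": [-0.08,0,0.06],"twist": 0},{"dp": [0,0,0.06],"twist": 0},{"dp": [0,0,0.06],"twist": 0}])

```text
time_s: 8.95
ee_pos: [0.5679, 0.1321, 0.0827]
eef_rot: [3.142, 0.0, 1.329]
force: [0.4, -2.0, 1.7]
grip_width: 0.0005
grip_force: 0.9
```

```bash
python3 -c "
from c import *
cycle([.06,.06,.06],.2)"
```

```text
t 8.95 z 0.0827 ee 0.0827 tip y 0.237 F [ 0.4 -2.   1.7] s 0.874
[('scene', [0.0, 0.0, 166.0], -0.008, 546), ('top', [-0.001, 0.013, 178.0], -0.006, 656)]
a,v,M0,K,I [(np.float64(0.001), np.float64(0.001)), (np.float64(0.003), np.float64(0.008)), (np.float64(0.599), np.float64(0.024)), (np.float64(0.731), np.float64(0.051)), (np.float64(0.076), np.float64(0.003))] lift s 0.919
rows [-0.02, -0.02, -0.02, -0.02, -0.02, -0.02, -0.02, -0.02, -0.02, -0.02, -0.02, -0.02, -0.02, -0.02]
pred a [0.0, 0.0, 0.0, 0.0, 0.0, 0.0, 0.0, 0.0, 0.0, 0.0, 0.0, 0.0, 0.0, 0.0]
v [0.0, 0.0, 0.0, 0.0, 0.0, 0.0, 0.0, 0.0, 0.0, 0.0, 0.0, 0.0, 0.0, 0.0]
spread after 4 [0.    0.    0.024]
```

Request:
step_arm(deltas=[{"dp": [0,0,0.06],"twist": 0},{"dp": [0,0,0.06],"twist": 0},{"dp": [0,0,0.06],"twist": 0}])

```text
time_s: 9.35
ee_pos: [0.5679, 0.1324, 0.0754]
eef_rot: [-3.142, 0.0, 1.329]
force: [-0.8, -1.4, 2.1]
grip_width: 0.0005
grip_force: 0.9
```

```bash
python3 -c "
from c import *
cycle([.06,.06,.06],.2)"
```

```text
t 9.35 z 0.0754 ee 0.0754 tip y 0.237 F [-0.8 -1.4  2.1] s 0.905
[('scene', [0.0, 0.0, 166.0], -0.012, 548), ('top', [0.001, 0.033, 178.0], -0.005, 648)]
a,v,M0,K,I [(np.float64(0.001), np.float64(0.002)), (np.float64(0.005), np.float64(0.011)), (np.float64(0.609), np.float64(0.023)), (np.float64(0.732), np.float64(0.053)), (np.float64(0.077), np.float64(0.003))] lift s 0.938
rows [-0.01, -0.02, -0.02, -0.03, -0.03, -0.03, -0.03, -0.03, -0.03, -0.03, -0.03, -0.03, -0.03, -0.03]
pred a [0.0, 0.0, 0.0, 0.0, 0.0, 0.0, 0.0, 0.0, 0.0, 0.0, 0.0, 0.0, 0.0, 0.0]
v [-0.02, 0.0, 0.0, 0.0, 0.0, 0.0, 0.0, 0.0, 0.0, 0.0, 0.0, 0.0, 0.0, 0.0]
spread after 4 [0.    0.    0.032]
```

Request:
step_arm(deltas=[{"dp": [0,0,0.05],"twist": 0},{"dp": [0,0,0.05],"twist": 0}])

```text
time_s: 9.65
ee_pos: [0.5679, 0.1324, 0.0716]
eef_rot: [3.142, 0.0, 1.329]
force: [-0.4, -1.3, 1.8]
grip_width: 0.0004
grip_force: 1.0
```

```bash
python3 -c "
from c import *
cycle([.05,.05],.2)"
```

```text
t 9.65 z 0.0715 ee 0.0716 tip y 0.237 F [-0.4 -1.3  1.8] s 0.922
[('scene', [0.0, 0.0, 166.0], -0.003, 556), ('top', [-0.001, 0.013, 178.0], 0.011, 648)]
a,v,M0,K,I [(np.float64(0.001), np.float64(0.001)), (np.float64(0.002), np.float64(0.008)), (np.float64(0.62), np.float64(0.021)), (np.float64(0.737), np.float64(0.057)), (np.float64(0.077), np.float64(0.003))] lift s 0.961
rows [-0.02, -0.02, -0.02, -0.02, -0.02, -0.02, -0.02, -0.02, -0.02, -0.02, -0.02, -0.02, -0.02, -0.02]
pred a [0.0, 0.0, 0.0, 0.0, 0.0, 0.0, 0.0, 0.0, 0.0, 0.0, 0.0, 0.0, 0.0, 0.0]
v [0.0, 0.0, 0.0, 0.0, 0.0, 0.0, 0.0, 0.0, 0.0, 0.0, 0.0, 0.0, 0.0, 0.0]
spread after 4 [0.    0.    0.021]
```

Request:
step_arm(deltas=[{"dp": [0,0,0.06],"twist": 0},{"dp": [0,0,0.06],"twist": 0}])

```text
time_s: 9.95
ee_pos: [0.568, 0.1324, 0.0667]
eef_rot: [3.141, -0.0, 1.329]
force: [0.4, -1.8, 1.0]
grip_width: 0.0004
grip_force: 1.0
```

```bash
python3 -c "
from c import *
cycle([.06,.06],.2)"
```

```text
t 9.95 z 0.0667 ee 0.0667 tip y 0.237 F [ 0.4 -1.8  1. ] s 0.943
[('scene', [0.001, 0.034, 167.0], 0.003, 552), ('top', [-0.001, 0.01, 176.0], 0.006, 654)]
a,v,M0,K,I [(np.float64(0.001), np.float64(0.001)), (np.float64(0.003), np.float64(0.009)), (np.float64(0.628), np.float64(0.018)), (np.float64(0.735), np.float64(0.057)), (np.float64(0.077), np.float64(0.003))] lift s 0.976
rows [-0.02, -0.02, -0.02, -0.02, -0.02, -0.02, -0.02, -0.02, -0.02, -0.02, -0.02, -0.02, -0.02, -0.02]
pred a [0.0, 0.0, 0.0, 0.0, 0.0, 0.0, 0.0, 0.0, 0.0, 0.0, 0.0, 0.0, 0.0, 0.0]
v [0.0, 0.0, 0.0, 0.0, 0.0, 0.0, 0.0, 0.0, 0.0, 0.0, 0.0, 0.0, 0.0, 0.0]
spread after 4 [0.    0.    0.024]
```

Request:
step_arm(deltas=[{"dp": [-0.08,0,0.04],"twist": 0},{"dp": [-0.08,0,0.04],"twist": 0}])

```text
time_s: 10.25
ee_pos: [0.5664, 0.1263, 0.0636]
eef_rot: [3.142, -0.0, 1.329]
force: [0.2, 1.0, 1.2]
grip_width: 0.0006
grip_force: 0.8
```

```bash
python3 -c "
from c import *
cycle([.04,.04],.2)"
```

```text
t 10.25 z 0.0635 ee 0.0636 tip y 0.231 F [0.2 1.  1.2] s 0.957
[('scene', [0.0, 0.0, 166.0], -0.014, 547), ('top', [0.001, 0.01, 176.0], 0.008, 653)]
a,v,M0,K,I [(np.float64(0.001), np.float64(0.001)), (np.float64(0.002), np.float64(0.009)), (np.float64(0.634), np.float64(0.017)), (np.float64(0.732), np.float64(0.055)), (np.float64(0.077), np.float64(0.003))] lift s 0.988
rows [-0.02, -0.02, -0.02, -0.02, -0.02, -0.02, -0.02, -0.02, -0.02, -0.02, -0.02, -0.02, -0.02, -0.02]
pred a [0.0, 0.0, 0.0, 0.0, 0.0, 0.0, 0.0, 0.0, 0.0, 0.0, 0.0, 0.0, 0.0, 0.0]
v [0.0, 0.0, 0.0, 0.0, 0.0, 0.0, 0.0, 0.0, 0.0, 0.0, 0.0, 0.0, 0.0, 0.0]
spread after 4 [0.    0.    0.022]
```

Request:
step_arm(deltas=[{"dp": [0,0,0.06],"twist": 0},{"dp": [0,0,0.06],"twist": 0}])

```text
time_s: 10.55
ee_pos: [0.5664, 0.126, 0.0587]
eef_rot: [3.141, 0.0, 1.329]
force: [0.7, -2.2, 2.2]
grip_width: 0.0002
grip_force: 1.1
```

```bash
cat >> c.py <<'E'
def wristhandle():
    from scipy.spatial.transform import Rotation as R
    o=ctrl.get_obs(); im,d=shot('wrist'); c=ctrl.get_calibration('wrist')
    v,u=np.mgrid[0:420,0:560]; P=np.stack([(u-c['cx'])/c['fx']*d,(v-c['cy'])/c['fy']*d,d],-1)
    H=c['hand_eye']; P=P@H[:3,:3].T+H[:3,3]; W=P@R.from_euler('xyz',o['eef_rot']).as_matrix().T+o['ee_pos']
    h=cv2.cvtColor(im,cv2.COLOR_RGB2HSV); m=(h[...,0]>4)&(h[...,0]<20)&(h[...,1]>150)&(v>190)&(v<300)&(u>140)&(u<440)&(abs(W[...,2]+.016-o['ee_pos'][2])<.03)
    Q=W[m]-ax; y=-SY*Q[:,0]+CY*Q[:,1]
    f=least_squares(lambda p:np.hypot(y-p[0],Q[:,2]-p[1])-.016,[y.mean(),Q[:,2].mean()-.01],loss='soft_l1',f_scale=.002)
    print('handle y,z',np.round(f.x,4),m.sum(),'e',np.arctan2(f.x[1],f.x[0]),'s',.65-np.arctan2(f.x[1],f.x[0]),'r',np.hypot(*f.x))
E
python3 -c "
from c import *
cycle([.06,.06],.2)
wristhandle()"
```

```text
t 10.55 z 0.0587 ee 0.0587 tip y 0.231 F [ 0.7 -2.2  2.2] s 0.978
[('scene', [0.0, 0.0, 166.0], 0.002, 562), ('top', [-0.001, 0.01, 176.0], 0.011, 650)]
a,v,M0,K,I [(np.float64(0.001), np.float64(0.001)), (np.float64(0.003), np.float64(0.008)), (np.float64(0.64), np.float64(0.015)), (np.float64(0.734), np.float64(0.056)), (np.float64(0.077), np.float64(0.003))] lift s 1.0
rows [-0.03, -0.03, -0.03, -0.03, -0.03, -0.03, -0.03, -0.03, -0.03, -0.03, -0.03, -0.03, -0.03, -0.03]
pred a [0.0, 0.0, 0.0, 0.0, 0.0, 0.0, 0.0, 0.0, 0.0, 0.0, 0.0, 0.0, 0.0, 0.0]
v [0.0, 0.0, 0.0, 0.0, 0.0, 0.0, 0.0, 0.0, 0.0, 0.0, 0.0, 0.0, 0.0, 0.0]
spread after 4 [0.    0.    0.021]
handle y,z [ 0.2361 -0.0573] 1312 e -0.2381265418602572 s 0.8881265418602572 r 0.24296494431678212
```

```bash
python3 -c "
from c import *
im,d=shot('wrist'); im2,_=shot('scene')
a=cv2.resize(im[180:300,140:440],(780,312)); b=cv2.resize(im2[160:250,230:350],(376,282))
o=np.zeros((600,780,3),np.uint8); o[:312]=a; o[312:594,:376]=b
cv2.imwrite('pics/v5.png',o[...,::-1])"
```

```text
(no output)
```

View pics/v5.png

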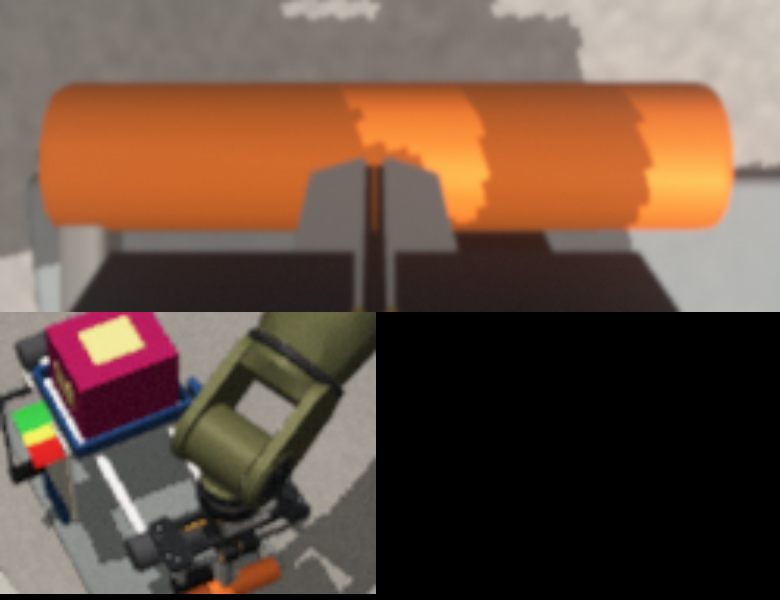

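```bash
python3 - <<'E'
from c import *
from scipy.spatial.transform import Rotation as R
o=ctrl.get_obs(); im,d=shot('wrist'); c=ctrl.get_calibration('wrist')
v,u=np.mgrid[0:420,0:560]; P=np.stack([(u-c['cx'])/c['fx']*d,(v-c['cy'])/c['fy']*d,d],-1)
H=c['hand_eye']; T=P@H[:3,:3].T+H[:3,3]
print('d zero share',(d[200:280,160:420]==0).mean(), np.round(H,3))
h=cv2.cvtColor(im,cv2.COLOR_RGB2HSV)
for col in (175,200,250,272,284,296,330,400):
    print(col,[(r,round(float(d[r,col]),3),np.round(T[r,col,[0,2]],3).tolist(),int(h[r,col,0])) for r in (205,215,225,235,245,255,262)])
print(o['time_s'],o['ee_pos'],o['force'])
E
```

```text
d zero share 0.003605769230769231 [[-0.001 -0.973 -0.229  0.066]
 [ 1.    -0.001  0.    -0.   ]
 [-0.    -0.229  0.973 -0.203]
 [ 0.     0.     0.     1.   ]]
175 [(205, 0.267, [0.01, 0.058], 13), (215, 0.196, [0.019, -0.012], 11), (225, 0.192, [0.015, -0.018], 11), (235, 0.188, [0.011, -0.022], 11), (245, 0.188, [0.006, -0.024], 11), (255, 0.19, [0.001, -0.023], 11), (262, 0.193, [-0.004, -0.021], 11)]
200 [(205, 0.269, [0.01, 0.06], 12), (215, 0.197, [0.019, -0.012], 11), (225, 0.191, [0.016, -0.019], 11), (235, 0.189, [0.011, -0.021], 11), (245, 0.189, [0.006, -0.023], 11), (255, 0.19, [0.001, -0.023], 11), (262, 0.193, [-0.004, -0.021], 11)]
250 [(205, 0.267, [0.01, 0.058], 14), (215, 0.196, [0.019, -0.012], 11), (225, 0.191, [0.016, -0.019], 11), (235, 0.188, [0.011, -0.022], 11), (245, 0.189, [0.006, -0.023], 11), (255, 0.189, [0.001, -0.024], 11), (262, 0.193, [-0.004, -0.021], 11)]
272 [(205, 0.267, [0.01, 0.058], 12), (215, 0.195, [0.02, -0.013], 11), (225, 0.191, [0.016, -0.019], 11), (235, 0.188, [0.011, -0.022], 11), (245, 0.18, [0.009, -0.032], 10), (255, 0.166, [0.009, 
[... 414 characters left out ...]
, [0.011, -0.022], 14), (245, 0.179, [0.009, -0.032], 7), (255, 0.166, [0.009, -0.046], 10), (262, 0.158, [0.009, -0.055], 10)]
330 [(205, 0.268, [0.01, 0.059], 12), (215, 0.197, [0.019, -0.012], 10), (225, 0.192, [0.015, -0.018], 11), (235, 0.189, [0.011, -0.022], 11), (245, 0.189, [0.006, -0.023], 11), (255, 0.19, [0.001, -0.023], 11), (262, 0.192, [-0.004, -0.022], 11)]
400 [(205, 0.268, [0.01, 0.059], 15), (215, 0.196, [0.019, -0.012], 10), (225, 0.191, [0.016, -0.019], 12), (235, 0.189, [0.011, -0.022], 14), (245, 0.188, [0.006, -0.023], 18), (255, 0.191, [0.0, -0.022], 17), (262, 0.193, [-0.004, -0.021], 14)]
10.8 [0.56639376 0.12619964 0.05884343] [-0.30178426 -1.89949461  2.59297054]
```

```bash
sed -i 's/(z-.136)/(z-.113)/; s/return .136+/return .113+/; s/g(.54,.05,N)/.578+np.abs(g(0,.03,N))/' c.py; sed -i 's/abs(W\[...,2\]+.016-o/abs(W[...,2]-.01-o/' c.py
python3 - <<'E'
from c import *
init(ctrl.get_obs()['ee_pos'][2]); print(s_of(.0587),z_of(.9)); wristhandle()
E
```

```text
0.8782261216286906 0.0536230497789145
handle y,z [ 0.2352 -0.0538] 12942 e -0.2249907185769296 s 0.8749907185769297 r 0.24127642861429044
```

Request:
step_arm(deltas=[{"dp": [0.1,0,0.05],"twist": 0},{"dp": [0,0,0.05],"twist": 0}])

```text
time_s: 11.1
ee_pos: [0.5675, 0.1305, 0.0548]
eef_rot: [3.141, -0.0, 1.329]
force: [0.2, -1.8, 2.2]
grip_width: 0.0004
grip_force: 1.1
```

```bash
python3 -c "
from c import *
cycle([.05,.05],.2)
wristhandle()"
```

```text
t 11.1 z 0.0548 ee 0.0548 tip y 0.236 F [ 0.2 -1.8  2.2] s 0.895
[('scene', [0.0, 0.0, 166.0], -0.002, 561), ('top', [0.0, 0.0, 177.0], 0.011, 650)]
a,v,M0,K,I [(np.float64(0.001), np.float64(0.001)), (np.float64(0.002), np.float64(0.008)), (np.float64(0.604), np.float64(0.018)), (np.float64(0.729), np.float64(0.051)), (np.float64(0.077), np.float64(0.003))] lift s 0.928
rows [-0.02, -0.02, -0.02, -0.02, -0.02, -0.02, -0.02, -0.02, -0.02, -0.02, -0.02, -0.02, -0.02, -0.02]
pred a [0.0, 0.0, 0.0, 0.0, 0.0, 0.0, 0.0, 0.0, 0.0, 0.0, 0.0, 0.0, 0.0, 0.0]
v [0.0, 0.0, 0.0, 0.0, 0.0, 0.0, 0.0, 0.0, 0.0, 0.0, 0.0, 0.0, 0.0, 0.0]
spread after 4 [0.    0.    0.019]
handle y,z [ 0.2341 -0.0582] 12142 e -0.2437146680480788 s 0.8937146680480788 r 0.2412386830248746
```

Request:
step_arm(deltas=[{"dp": [0,0,0.05],"twist": 0},{"dp": [0,0,0.05],"twist": 0}])

```text
time_s: 11.45
ee_pos: [0.5673, 0.13, 0.0507]
eef_rot: [-3.142, 0.0, 1.329]
force: [0.5, -1.9, 2.7]
grip_width: 0.0003
grip_force: 1.2
```

```bash
python3 -c "
from c import *
X=pickle.load(open('st.pkl','rb')); cycle([.0]*0+[.05,.05],.2)"
```

```text
t 11.45 z 0.0508 ee 0.0507 tip y 0.235 F [ 0.5 -1.9  2.7] s 0.912
[('scene', [0.0, 0.0, 166.0], 0.007, 560), ('top', [0.0, 0.0, 177.0], 0.005, 655)]
a,v,M0,K,I [(np.float64(0.001), np.float64(0.001)), (np.float64(0.003), np.float64(0.008)), (np.float64(0.61), np.float64(0.017)), (np.float64(0.729), np.float64(0.053)), (np.float64(0.077), np.float64(0.003))] lift s 0.939
rows [-0.03, -0.03, -0.03, -0.03, -0.03, -0.03, -0.03, -0.03, -0.03, -0.03, -0.03, -0.03, -0.03, -0.03]
pred a [0.0, 0.0, 0.0, 0.0, 0.0, 0.0, 0.0, 0.0, 0.0, 0.0, 0.0, 0.0, 0.0, 0.0]
v [0.0, 0.0, 0.0, 0.0, 0.0, 0.0, 0.0, 0.0, 0.0, 0.0, 0.0, 0.0, 0.0, 0.0]
spread after 4 [0.    0.    0.021]
```

Request:
step_arm(deltas=[{"dp": [0,0,0.05],"twist": 0},{"dp": [0,0,0.05],"twist": 0},{"dp": [0,0,0.05],"twist": 0}])

```text
time_s: 11.85
ee_pos: [0.5673, 0.13, 0.0446]
eef_rot: [-3.142, 0.0, 1.329]
force: [-0.4, -1.6, 2.4]
grip_width: 0.0005
grip_force: 1.2
```

```bash
python3 -c "
from c import *
cycle([.05,.05,.05],.2)"
```

```text
t 11.85 z 0.0448 ee 0.0446 tip y 0.235 F [-0.4 -1.6  2.4] s 0.938
[('scene', [0.0, 0.05, 165.0], -0.003, 553), ('top', [0.0, 0.0, 177.0], 0.011, 655)]
a,v,M0,K,I [(np.float64(0.001), np.float64(0.001)), (np.float64(0.005), np.float64(0.01)), (np.float64(0.619), np.float64(0.016)), (np.float64(0.727), np.float64(0.053)), (np.float64(0.077), np.float64(0.003))] lift s 0.958
rows [-0.01, -0.03, -0.03, -0.03, -0.03, -0.03, -0.03, -0.03, -0.03, -0.03, -0.03, -0.03, -0.03, -0.03]
pred a [0.001, 0.0, 0.0, 0.0, 0.0, 0.0, 0.0, 0.0, 0.0, 0.0, 0.0, 0.0, 0.0, 0.0]
v [-0.01, 0.0, 0.0, 0.0, 0.0, 0.0, 0.0, 0.0, 0.0, 0.0, 0.0, 0.0, 0.0, 0.0]
spread after 4 [0.    0.    0.027]
```

Request:
step_arm(deltas=[{"dp": [0.05,0,0.05],"twist": 0},{"dp": [0,0,0.05],"twist": 0}])

```text
time_s: 12.15
ee_pos: [0.5679, 0.1323, 0.0408]
eef_rot: [3.141, -0.0, 1.329]
force: [0.1, -2.0, 2.5]
grip_width: 0.0005
grip_force: 1.3
```

```bash
python3 -c "
from c import *
cycle([.05,.05],.2)"
```

```text
t 12.15 z 0.0408 ee 0.0408 tip y 0.237 F [ 0.1 -2.   2.5] s 0.956
[('scene', [0.005, 0.027, 167.0], 0.012, 561), ('top', [0.005, 0.085, 180.0], -0.012, 649)]
a,v,M0,K,I [(np.float64(0.006), np.float64(0.004)), (np.float64(0.03), np.float64(0.02)), (np.float64(0.612), np.float64(0.01)), (np.float64(0.725), np.float64(0.054)), (np.float64(0.077), np.float64(0.003))] lift s 0.944
rows [0.43, 0.14, -0.09, -0.23, -0.28, -0.28, -0.23, -0.17, -0.11, -0.05, 0.0, 0.05, 0.07, 0.09]
pred a [0.011, 0.024, 0.042, 0.066, 0.092, 0.118, 0.142, 0.162, 0.178, 0.19, 0.197, 0.202, 0.203, 0.204]
v [0.08, 0.15, 0.21, 0.25, 0.27, 0.25, 0.23, 0.19, 0.14, 0.1, 0.06, 0.03, 0.01, 0.0]
spread after 4 [0.013 0.069 0.099]
```

Request:
step_arm(deltas=[{"dp": [0,0,0.15],"twist": 0},{"dp": [0,0,0.05],"twist": 0}])

```text
time_s: 12.45
ee_pos: [0.5677, 0.132, 0.0322]
eef_rot: [-3.141, 0.0, 1.329]
force: [0.6, -1.6, 2.5]
grip_width: 0.0001
grip_force: 1.3
```

```bash
python3 -c "
from c import *
cycle([.15,.05],.2,3)"
```

```text
t 12.45 z 0.0326 ee 0.0322 tip y 0.237 F [ 0.6 -1.6  2.5] s 0.992
[('scene', [0.025, 0.094, 171.0], 0.033, 564), ('top', [0.033, 0.068, 178.0], 0.032, 654)]
a,v,M0,K,I [(np.float64(0.039), np.float64(0.003)), (np.float64(0.157), np.float64(0.014)), (np.float64(0.606), np.float64(0.003)), (np.float64(0.728), np.float64(0.051)), (np.float64(0.076), np.float64(0.003))] lift s 0.932
rows [-0.04, -0.14, -0.2, -0.21, -0.19, -0.15, -0.1, -0.05, -0.01, 0.02, 0.04, 0.05, 0.05, 0.05]
pred a [0.057, 0.078, 0.101, 0.124, 0.144, 0.163, 0.177, 0.188, 0.196, 0.201, 0.203, 0.204, 0.204, 0.203]
v [0.19, 0.22, 0.23, 0.22, 0.2, 0.17, 0.13, 0.1, 0.06, 0.04, 0.02, 0.0, -0.0, -0.01]
spread after 3 [0.084 0.101 0.117]
```

Request:
step_arm(deltas=[{"dp": [0,0,-0.05],"twist": 0},{"dp": [0,0,-0.15],"twist": 0},{"dp": [0,0,-0.2],"twist": 0}])

```text
time_s: 12.85
ee_pos: [0.5677, 0.1322, 0.0494]
eef_rot: [-3.141, -0.0, 1.329]
force: [0.2, 1.0, 1.7]
grip_width: 0.0005
grip_force: 0.7
```

```bash
python3 -c "
from c import *
cycle([-.05,-.15,-.2],.2,3)"
```

```text
t 12.85 z 0.0488 ee 0.0494 tip y 0.237 F [0.2 1.  1.7] s 0.921
[('scene', [0.109, 0.068, 181.0], 0.107, 605), ('top', [0.122, 0.187, 200.0], 0.126, 655)]
a,v,M0,K,I [(np.float64(0.135), np.float64(0.003)), (np.float64(0.269), np.float64(0.018)), (np.float64(0.604), np.float64(0.003)), (np.float64(0.744), np.float64(0.048)), (np.float64(0.076), np.float64(0.003))] lift s 0.928
rows [-0.43, -0.31, -0.17, -0.06, 0.01, 0.06, 0.09, 0.09, 0.08, 0.07, 0.05, 0.03, 0.0, -0.01]
pred a [0.161, 0.183, 0.201, 0.212, 0.219, 0.221, 0.22, 0.218, 0.214, 0.21, 0.207, 0.204, 0.202, 0.201]
v [0.25, 0.21, 0.15, 0.09, 0.05, 0.01, -0.02, -0.03, -0.04, -0.04, -0.03, -0.02, -0.02, -0.01]
spread after 3 [0.18  0.201 0.227]
```

Request:
step_arm(deltas=[{"dp": [0.05,0,-0.45],"twist": 0},{"dp": [0,0,-0.32],"twist": 0},{"dp": [0,0,-0.17],"twist": 0}])

```text
time_s: 13.25
ee_pos: [0.5688, 0.1341, 0.0878]
eef_rot: [3.14, -0.001, 1.329]
force: [1.0, 1.3, 1.2]
grip_width: 0.0003
grip_force: 0.5
```

```bash
python3 -c "
from c import *
cycle([-.45,-.32,-.17],.2,3)"
```

```text
t 13.25 z 0.0868 ee 0.0878 tip y 0.239 F [1.  1.3 1.2] s 0.759
[('scene', [0.222, 0.161, 196.0], 0.225, 655), ('top', [0.233, 0.132, 186.0], 0.222, 632)]
a,v,M0,K,I [(np.float64(0.243), np.float64(0.003)), (np.float64(0.202), np.float64(0.02)), (np.float64(0.603), np.float64(0.004)), (np.float64(0.815), np.float64(0.029)), (np.float64(0.076), np.float64(0.002))] lift s 0.926
rows [-0.42, -0.21, -0.02, 0.11, 0.17, 0.19, 0.18, 0.15, 0.11, 0.07, 0.03, 0.0, -0.03, -0.05]
pred a [0.26, 0.27, 0.272, 0.269, 0.261, 0.25, 0.239, 0.228, 0.219, 0.211, 0.206, 0.202, 0.2, 0.199]
v [0.14, 0.07, -0.0, -0.06, -0.09, -0.11, -0.11, -0.1, -0.09, -0.07, -0.05, -0.03, -0.02, -0.01]
spread after 3 [0.249 0.274 0.299]
```

Request:
step_arm(deltas=[{"dp": [0,0,-0.5],"twist": 0},{"dp": [0,0,-0.25],"twist": 0}])

```text
time_s: 13.55
ee_pos: [0.5684, 0.1338, 0.117]
eef_rot: [3.141, 0.0, 1.329]
force: [0.5, -0.5, 0.1]
grip_width: 0.0004
grip_force: 0.3
```

```bash
python3 -c "
from c import *
cycle([-.5,-.25],.21,3)"
```

```text
t 13.55 z 0.1169 ee 0.117 tip y 0.239 F [ 0.5 -0.5  0.1] s 0.634
[('scene', [0.286, 0.089, 204.0], 0.283, 672), ('top', [0.296, 0.016, 177.0], 0.291, 633)]
a,v,M0,K,I [(np.float64(0.298), np.float64(0.003)), (np.float64(0.078), np.float64(0.018)), (np.float64(0.602), np.float64(0.004)), (np.float64(0.865), np.float64(0.016)), (np.float64(0.077), np.float64(0.001))] lift s 0.925
rows [-0.14, 0.01, 0.12, 0.19, 0.2, 0.19, 0.16, 0.12, 0.08, 0.04, 0.01, -0.02, -0.03, -0.05]
pred a [0.302, 0.299, 0.292, 0.281, 0.267, 0.254, 0.242, 0.231, 0.223, 0.216, 0.212, 0.21, 0.209, 0.208]
v [0.01, -0.05, -0.09, -0.12, -0.13, -0.13, -0.12, -0.1, -0.08, -0.05, -0.03, -0.02, -0.01, -0.0]
spread after 3 [0.269 0.293 0.313]
```

Request:
step_arm(deltas=[{"dp": [0,0,-0.25],"twist": 0},{"dp": [0,0,0],"twist": 0}])

```text
time_s: 13.85
ee_pos: [0.5686, 0.134, 0.1271]
eef_rot: [3.141, -0.0, 1.329]
force: [-0.5, 0.1, 0.4]
grip_width: 0.0007
grip_force: 0.3
```

```bash
python3 -c "
from c import *
cycle([-.25,0],.21,3)"
```

```text
t 13.85 z 0.1269 ee 0.1271 tip y 0.239 F [-0.5  0.1  0.4] s 0.592
[('scene', [0.308, 0.141, 210.0], 0.301, 684), ('top', [0.307, 0.124, 176.0], 0.296, 631)]
a,v,M0,K,I [(np.float64(0.302), np.float64(0.003)), (np.float64(-0.09), np.float64(0.015)), (np.float64(0.6), np.float64(0.004)), (np.float64(0.875), np.float64(0.013)), (np.float64(0.077), np.float64(0.001))] lift s 0.921
rows [0.23, 0.24, 0.22, 0.18, 0.14, 0.09, 0.05, 0.02, -0.0, -0.02, -0.03, -0.03, -0.03, -0.03]
pred a [0.29, 0.276, 0.261, 0.247, 0.235, 0.225, 0.218, 0.212, 0.209, 0.207, 0.207, 0.207, 0.207, 0.208]
v [-0.13, -0.15, -0.15, -0.13, -0.11, -0.09, -0.07, -0.04, -0.03, -0.01, -0.0, 0.0, 0.01, 0.01]
spread after 3 [0.242 0.262 0.28 ]
```

Request:
step_arm(deltas=[{"dp": [0,0,0.15],"twist": 0},{"dp": [0,0,0.2],"twist": 0},{"dp": [0,0,0.2],"twist": 0}])

```text
time_s: 14.25
ee_pos: [0.5681, 0.134, 0.1033]
eef_rot: [-3.141, 0.0, 1.329]
force: [1.2, 0.6, 0.5]
grip_width: 0.0007
grip_force: 0.5
```

```bash
python3 -c "
from c import *
cycle([.15,.2,.2],.21,3)"
```

```text
t 14.25 z 0.1044 ee 0.1033 tip y 0.239 F [1.2 0.6 0.5] s 0.686
[('scene', [0.272, 0.027, 201.0], 0.277, 673), ('top', [0.27, 0.045, 182.0], 0.27, 639)]
a,v,M0,K,I [(np.float64(0.261), np.float64(0.003)), (np.float64(-0.13), np.float64(0.015)), (np.float64(0.595), np.float64(0.004)), (np.float64(0.879), np.float64(0.012)), (np.float64(0.077), np.float64(0.0))] lift s 0.911
rows [0.17, 0.14, 0.1, 0.06, 0.03, 0.01, -0.01, -0.02, -0.02, -0.03, -0.02, -0.02, -0.01, -0.01]
pred a [0.248, 0.237, 0.227, 0.219, 0.213, 0.209, 0.207, 0.206, 0.206, 0.206, 0.207, 0.208, 0.208, 0.209]
v [-0.12, -0.11, -0.09, -0.07, -0.05, -0.03, -0.02, -0.01, 0.0, 0.01, 0.01, 0.01, 0.01, 0.0]
spread after 3 [0.208 0.227 0.244]
```

Request:
step_arm(deltas=[{"dp": [0,0,0.13],"twist": 0},{"dp": [0,0,0.12],"twist": 0},{"dp": [0,0,0.09],"twist": 0}])

```text
time_s: 14.65
ee_pos: [0.5684, 0.1339, 0.0905]
eef_rot: [3.141, 0.0, 1.329]
force: [0.7, 0.3, 0.8]
grip_width: 0.0003
grip_force: 0.5
```

```bash
python3 -c "
from c import *
cycle([.13,.12,.09],.21,3)"
```

```text
t 14.65 z 0.0907 ee 0.0905 tip y 0.239 F [0.7 0.3 0.8] s 0.743
[('scene', [0.228, 0.033, 196.0], 0.233, 655), ('top', [0.223, 0.013, 189.0], 0.224, 645)]
a,v,M0,K,I [(np.float64(0.218), np.float64(0.003)), (np.float64(-0.09), np.float64(0.014)), (np.float64(0.595), np.float64(0.004)), (np.float64(0.88), np.float64(0.012)), (np.float64(0.077), np.float64(0.0))] lift s 0.909
rows [0.14, 0.08, 0.03, -0.01, -0.03, -0.04, -0.04, -0.04, -0.03, -0.02, -0.02, -0.01, 0.0, 0.01]
pred a [0.21, 0.204, 0.2, 0.199, 0.198, 0.199, 0.201, 0.203, 0.205, 0.206, 0.208, 0.209, 0.209, 0.21]
v [-0.07, -0.05, -0.03, -0.01, 0.0, 0.01, 0.02, 0.02, 0.02, 0.02, 0.01, 0.01, 0.01, 0.0]
spread after 3 [0.183 0.2   0.217]
```

Request:
step_arm(deltas=[{"dp": [0,0,0.14],"twist": 0},{"dp": [0,0,0.08],"twist": 0},{"dp": [0,0,0.03],"twist": 0}])

```text
time_s: 15.05
ee_pos: [0.5683, 0.1339, 0.0804]
eef_rot: [-3.141, 0.0, 1.329]
force: [-0.1, -0.7, 1.6]
grip_width: 0.0005
grip_force: 0.7
```

```bash
python3 -c "
from c import *
cycle([.14,.08,.03],.21,3)"
```

```text
t 15.05 z 0.0806 ee 0.0804 tip y 0.239 F [-0.1 -0.7  1.6] s 0.785
[('scene', [0.19, 0.011, 198.0], 0.199, 636), ('top', [0.185, 0.012, 199.0], 0.182, 638)]
a,v,M0,K,I [(np.float64(0.184), np.float64(0.003)), (np.float64(-0.053), np.float64(0.015)), (np.float64(0.597), np.float64(0.004)), (np.float64(0.879), np.float64(0.015)), (np.float64(0.077), np.float64(0.001))] lift s 0.915
rows [0.13, 0.06, -0.01, -0.05, -0.07, -0.07, -0.07, -0.06, -0.04, -0.03, -0.01, 0.0, 0.01, 0.02]
pred a [0.18, 0.178, 0.179, 0.182, 0.186, 0.19, 0.195, 0.199, 0.203, 0.206, 0.208, 0.209, 0.21, 0.21]
v [-0.03, -0.01, 0.02, 0.03, 0.04, 0.05, 0.05, 0.04, 0.03, 0.02, 0.02, 0.01, 0.01, 0.0]
spread after 3 [0.161 0.178 0.196]
```

Request:
step_arm(deltas=[{"dp": [0,0,0.18],"twist": 0},{"dp": [0,0,0.08],"twist": 0},{"dp": [0,0,0],"twist": 0}])

```text
time_s: 15.45
ee_pos: [0.5681, 0.134, 0.0697]
eef_rot: [-3.141, 0.0, 1.329]
force: [-0.1, -0.2, 1.4]
grip_width: 0.0004
grip_force: 0.7
```

```bash
python3 -c "
from c import *
cycle([.18,.08,0],.21,3)"
```

```text
t 15.45 z 0.0701 ee 0.0697 tip y 0.239 F [-0.1 -0.2  1.4] s 0.83
[('scene', [0.171, 0.032, 191.0], 0.17, 641), ('top', [0.17, 0.086, 199.0], 0.181, 657)]
a,v,M0,K,I [(np.float64(0.172), np.float64(0.003)), (np.float64(0.028), np.float64(0.015)), (np.float64(0.6), np.float64(0.004)), (np.float64(0.877), np.float64(0.016)), (np.float64(0.077), np.float64(0.001))] lift s 0.92
rows [-0.07, -0.08, -0.08, -0.07, -0.06, -0.04, -0.03, -0.01, -0.0, 0.0, 0.01, 0.01, 0.01, 0.01]
pred a [0.176, 0.181, 0.187, 0.193, 0.198, 0.202, 0.205, 0.208, 0.21, 0.211, 0.211, 0.211, 0.211, 0.211]
v [0.04, 0.05, 0.06, 0.05, 0.05, 0.04, 0.03, 0.02, 0.01, 0.01, 0.0, -0.0, -0.0, -0.0]
spread after 3 [0.169 0.187 0.205]
```

Request:
step_arm(deltas=[{"dp": [0,0,-0.06],"twist": 0},{"dp": [0,0,-0.08],"twist": 0},{"dp": [0,0,-0.08],"twist": 0}])

```text
time_s: 15.85
ee_pos: [0.5684, 0.1342, 0.0798]
eef_rot: [3.141, -0.0, 1.329]
force: [-0.6, 1.1, 1.2]
grip_width: 0.0004
grip_force: 0.6
```

```bash
python3 -c "
from c import *
cycle([-.06,-.08,-.08],.21,3)"
```

```text
t 15.85 z 0.0791 ee 0.0798 tip y 0.239 F [-0.6  1.1  1.2] s 0.792
[('scene', [0.177, 0.019, 192.0], 0.175, 634), ('top', [0.174, 0.115, 196.0], 0.167, 640)]
a,v,M0,K,I [(np.float64(0.177), np.float64(0.003)), (np.float64(0.018), np.float64(0.015)), (np.float64(0.603), np.float64(0.004)), (np.float64(0.874), np.float64(0.015)), (np.float64(0.077), np.float64(0.001))] lift s 0.927
rows [0.07, 0.02, -0.02, -0.04, -0.05, -0.05, -0.04, -0.03, -0.02, -0.01, -0.0, 0.0, 0.01, 0.01]
pred a [0.179, 0.182, 0.185, 0.189, 0.193, 0.197, 0.201, 0.204, 0.206, 0.208, 0.209, 0.21, 0.21, 0.21]
v [0.02, 0.03, 0.04, 0.04, 0.04, 0.04, 0.03, 0.03, 0.02, 0.02, 0.01, 0.01, 0.0, 0.0]
spread after 3 [0.168 0.185 0.203]
```

Request:
step_arm(deltas=[{"dp": [0,0,0.12],"twist": 0},{"dp": [0,0,0.03],"twist": 0},{"dp": [0,0,-0.03],"twist": 0}])

```text
time_s: 16.25
ee_pos: [0.5681, 0.134, 0.0739]
eef_rot: [-3.141, 0.0, 1.329]
force: [0.1, 1.5, 1.2]
grip_width: 0.0005
grip_force: 0.6
```

```bash
python3 -c "
from c import *
cycle([.12,.03,-.03],.21,3)"
```

```text
t 16.25 z 0.0742 ee 0.0739 tip y 0.239 F [0.1 1.5 1.2] s 0.812
[('scene', [0.181, 0.014, 193.0], 0.186, 630), ('top', [0.18, 0.024, 198.0], 0.2, 645)]
a,v,M0,K,I [(np.float64(0.184), np.float64(0.003)), (np.float64(0.038), np.float64(0.014)), (np.float64(0.605), np.float64(0.004)), (np.float64(0.871), np.float64(0.016)), (np.float64(0.077), np.float64(0.001))] lift s 0.93
rows [-0.05, -0.06, -0.05, -0.04, -0.03, -0.02, -0.01, -0.0, 0.0, 0.01, 0.01, 0.01, 0.01, 0.01]
pred a [0.188, 0.192, 0.196, 0.2, 0.204, 0.206, 0.208, 0.21, 0.21, 0.211, 0.211, 0.211, 0.211, 0.211]
v [0.04, 0.04, 0.04, 0.04, 0.03, 0.02, 0.02, 0.01, 0.01, 0.0, 0.0, -0.0, -0.0, -0.0]
spread after 3 [0.179 0.197 0.213]
```

Request:
step_arm(deltas=[{"dp": [0,0,-0.02],"twist": 0},{"dp": [0,0,-0.05],"twist": 0},{"dp": [0,0,-0.05],"twist": 0}])

```text
time_s: 16.65
ee_pos: [0.5683, 0.1341, 0.0795]
eef_rot: [-3.142, -0.0, 1.329]
force: [-0.4, 0.9, 1.3]
grip_width: 0.0004
grip_force: 0.6
```

```bash
python3 -c "
from c import *
cycle([-.02,-.05,-.05],.21,3)"
```

```text
t 16.65 z 0.0791 ee 0.0795 tip y 0.239 F [-0.4  0.9  1.3] s 0.792
[('scene', [0.195, 0.024, 198.0], 0.2, 637), ('top', [0.2, 0.131, 193.0], 0.187, 642)]
a,v,M0,K,I [(np.float64(0.202), np.float64(0.003)), (np.float64(0.051), np.float64(0.014)), (np.float64(0.605), np.float64(0.004)), (np.float64(0.871), np.float64(0.017)), (np.float64(0.077), np.float64(0.001))] lift s 0.93
rows [-0.1, -0.07, -0.03, -0.01, 0.01, 0.02, 0.02, 0.02, 0.02, 0.02, 0.01, 0.01, 0.0, -0.0]
pred a [0.206, 0.21, 0.213, 0.215, 0.216, 0.216, 0.215, 0.214, 0.213, 0.212, 0.212, 0.211, 0.211, 0.21]
v [0.05, 0.04, 0.02, 0.01, 0.0, -0.0, -0.01, -0.01, -0.01, -0.01, -0.01, -0.01, -0.0, -0.0]
spread after 3 [0.196 0.214 0.231]
```

Request:
step_arm(deltas=[{"dp": [0,0,-0.1],"twist": 0},{"dp": [0,0,-0.07],"twist": 0},{"dp": [0,0,-0.03],"twist": 0},{"dp": [0,0,-0.01],"twist": 0}])

```text
time_s: 17.15
ee_pos: [0.5684, 0.134, 0.0879]
eef_rot: [3.141, -0.0, 1.329]
force: [-0.4, 1.7, 1.9]
grip_width: 0.0002
grip_force: 0.5
```

```bash
python3 -c "
from c import *
cycle([-.1,-.07,-.03,-.01],.21,3)"
```

```text
t 17.15 z 0.0876 ee 0.0879 tip y 0.239 F [-0.4  1.7  1.9] s 0.756
[('scene', [0.215, 0.027, 199.0], 0.22, 654), ('top', [0.218, 0.055, 190.0], 0.222, 642)]
a,v,M0,K,I [(np.float64(0.217), np.float64(0.003)), (np.float64(0.007), np.float64(0.014)), (np.float64(0.605), np.float64(0.004)), (np.float64(0.871), np.float64(0.018)), (np.float64(0.077), np.float64(0.001))] lift s 0.93
rows [0.01, 0.01, 0.02, 0.02, 0.02, 0.02, 0.01, 0.01, 0.0, 0.0, -0.0, -0.0, -0.0, -0.0]
pred a [0.218, 0.217, 0.216, 0.215, 0.214, 0.213, 0.212, 0.211, 0.211, 0.21, 0.21, 0.21, 0.21, 0.21]
v [-0.0, -0.01, -0.01, -0.01, -0.01, -0.01, -0.01, -0.01, -0.01, -0.0, -0.0, -0.0, -0.0, 0.0]
spread after 3 [0.199 0.217 0.233]
```

Request:
step_arm(deltas=[{"dp": [0,0,0],"twist": 0},{"dp": [0,0,0.01],"twist": 0},{"dp": [0,0,0.02],"twist": 0}])

```text
time_s: 17.55
ee_pos: [0.5683, 0.134, 0.0864]
eef_rot: [3.142, 0.0, 1.329]
force: [1.0, 0.3, 1.4]
grip_width: 0.0004
grip_force: 0.5
```

```bash
python3 -c "
from c import *
cycle([0,.01,.02],np.maximum(.21-.015*np.arange(1,15),.0),4)"
```

```text
t 17.55 z 0.0864 ee 0.0864 tip y 0.239 F [1.  0.3 1.4] s 0.761
[('scene', [0.219, 0.109, 196.0], 0.222, 646), ('top', [0.22, 0.024, 188.0], 0.225, 634)]
a,v,M0,K,I [(np.float64(0.219), np.float64(0.003)), (np.float64(-0.005), np.float64(0.014)), (np.float64(0.604), np.float64(0.005)), (np.float64(0.872), np.float64(0.018)), (np.float64(0.077), np.float64(0.001))] lift s 0.929
rows [-0.29, -0.14, 0.0, 0.1, 0.17, 0.2, 0.21, 0.21, 0.19, 0.17, 0.14, 0.09, 0.04, -0.02]
pred a [0.217, 0.211, 0.2, 0.184, 0.165, 0.143, 0.121, 0.099, 0.078, 0.06, 0.044, 0.032, 0.023, 0.017]
v [-0.04, -0.08, -0.13, -0.17, -0.2, -0.22, -0.22, -0.22, -0.2, -0.17, -0.14, -0.11, -0.08, -0.05]
spread after 4 [0.161 0.185 0.208]
```

Request:
step_arm(deltas=[{"dp": [0,0,-0.25],"twist": 0},{"dp": [0,0,-0.14],"twist": 0},{"dp": [0,0,0],"twist": 0},{"dp": [0,0,0.08],"twist": 0}])

```text
time_s: 18.05
ee_pos: [0.5687, 0.1341, 0.0994]
eef_rot: [3.14, -0.001, 1.329]
force: [1.0, 0.1, 1.0]
grip_width: 0.0005
grip_force: 0.5
```

```bash
python3 -c "
from c import *
cycle([-.25,-.14,0,.08],np.maximum(.17-.015*np.arange(1,15),.0),4)"
```

```text
t 18.05 z 0.099 ee 0.0994 tip y 0.239 F [1.  0.1 1. ] s 0.708
[('scene', [0.2, 0.061, 198.0], 0.195, 637), ('top', [0.195, 0.103, 194.0], 0.181, 640)]
a,v,M0,K,I [(np.float64(0.187), np.float64(0.003)), (np.float64(-0.157), np.float64(0.014)), (np.float64(0.602), np.float64(0.005)), (np.float64(0.877), np.float64(0.019)), (np.float64(0.077), np.float64(0.001))] lift s 0.925
rows [0.21, 0.19, 0.16, 0.13, 0.11, 0.09, 0.08, 0.07, 0.05, 0.05, 0.04, 0.03, 0.03, 0.03]
pred a [0.17, 0.151, 0.132, 0.114, 0.097, 0.081, 0.065, 0.051, 0.039, 0.027, 0.015, 0.005, 0.0, 0.0]
v [-0.18, -0.19, -0.19, -0.18, -0.17, -0.16, -0.15, -0.13, -0.12, -0.12, -0.11, -0.11, 0.0, 0.0]
spread after 4 [0.092 0.114 0.135]
```

Request:
step_arm(deltas=[{"dp": [0,0,0.2],"twist": 0},{"dp": [0,0,0.19],"twist": 0},{"dp": [0,0,0.16],"twist": 0}])

```text
time_s: 18.45
ee_pos: [0.568, 0.1338, 0.0757]
eef_rot: [-3.141, 0.001, 1.329]
force: [0.5, -0.2, 1.2]
grip_width: 0.0006
grip_force: 0.8
```

```bash
python3 -c "
from c import *
cycle([.2,.19,.16],np.maximum(.11-.015*np.arange(1,15),.0),4)"
```

```text
t 18.45 z 0.0766 ee 0.0757 tip y 0.239 F [ 0.5 -0.2  1.2] s 0.802
[('scene', [0.133, 0.031, 187.0], 0.124, 608), ('top', [0.127, 0.167, 199.0], 0.134, 643)]
a,v,M0,K,I [(np.float64(0.116), np.float64(0.003)), (np.float64(-0.185), np.float64(0.015)), (np.float64(0.601), np.float64(0.005)), (np.float64(0.877), np.float64(0.02)), (np.float64(0.077), np.float64(0.001))] lift s 0.923
rows [0.16, 0.12, 0.09, 0.06, 0.04, 0.03, 0.03, 0.02, 0.02, 0.02, 0.02, 0.02, 0.02, 0.02]
pred a [0.098, 0.08, 0.063, 0.047, 0.031, 0.016, 0.0, 0.0, 0.0, 0.0, 0.0, 0.0, 0.0, 0.0]
v [-0.18, -0.17, -0.17, -0.16, -0.16, -0.16, 0.0, 0.0, 0.0, 0.0, 0.0, 0.0, 0.0, 0.0]
spread after 4 [0.022 0.047 0.071]
```

Request:
step_arm(deltas=[{"dp": [0,0,0.18],"twist": 0},{"dp": [0,0,0.13],"twist": 0},{"dp": [0,0,0.1],"twist": 0},{"dp": [0,0,0.06],"twist": 0}])

```text
time_s: 18.95
ee_pos: [0.5682, 0.1339, 0.0576]
eef_rot: [-3.141, 0.0, 1.329]
force: [-0.9, -1.8, 1.7]
grip_width: 0.0004
grip_force: 1.0
```

```bash
python3 -c "
from c import *
cycle([.18,.13,.1,.06],np.maximum(.04-.015*np.arange(1,15),.0),4)"
```

```text
t 18.95 z 0.0577 ee 0.0576 tip y 0.239 F [-0.9 -1.8  1.7] s 0.882
[('scene', [0.048, 0.08, 173.0], 0.05, 572), ('top', [0.039, 0.034, 183.0], 0.03, 650)]
a,v,M0,K,I [(np.float64(0.032), np.float64(0.003)), (np.float64(-0.149), np.float64(0.015)), (np.float64(0.602), np.float64(0.004)), (np.float64(0.878), np.float64(0.021)), (np.float64(0.077), np.float64(0.001))] lift s 0.923
rows [0.03, 0.02, 0.02, 0.01, 0.01, 0.01, 0.01, 0.01, 0.01, 0.01, 0.01, 0.01, 0.01, 0.01]
pred a [0.017, 0.002, 0.0, 0.0, 0.0, 0.0, 0.0, 0.0, 0.0, 0.0, 0.0, 0.0, 0.0, 0.0]
v [-0.15, -0.15, 0.0, 0.0, 0.0, 0.0, 0.0, 0.0, 0.0, 0.0, 0.0, 0.0, 0.0, 0.0]
spread after 4 [0. 0. 0.]
```

Request:
step_arm(deltas=[{"dp": [0,0,0.04],"twist": 0},{"dp": [0,0,0.01],"twist": 0},{"dp": [0,0,-0.05],"twist": 0},{"dp": [0,0,-0.1],"twist": 0},{"dp": [0,0,-0.1],"twist": 0}])

```text
time_s: 19.55
ee_pos: [0.5684, 0.1343, 0.0666]
eef_rot: [3.141, -0.0, 1.329]
force: [-0.1, 1.1, 1.5]
grip_width: 0.0005
grip_force: 0.8
```

```bash
python3 -c "
from c import *
cycle([.04,.01,-.05,-.1,-.1]); wristhandle()"
```

```text
t 19.55 z 0.066 ee 0.0666 tip y 0.239 F [-0.1  1.1  1.5] s 0.847
[('scene', [0.0, 0.0, 166.0], 0.013, 561), ('top', [-0.001, 0.042, 176.0], 0.004, 655)]
a,v,M0,K,I [(np.float64(0.0), np.float64(0.0)), (np.float64(-0.0), np.float64(0.001)), (np.float64(0.602), np.float64(0.005)), (np.float64(0.878), np.float64(0.021)), (np.float64(0.077), np.float64(0.001))] lift s 0.923
handle y,z [ 0.2368 -0.0458] 11620 e -0.191218552580581 s 0.8412185525805811 r 0.2412430413178133
```

Request:
step_arm(deltas=[{"dp": [0,0,-0.5],"twist": 0},{"dp": [0,0,-0.6],"twist": 0},{"dp": [-0.03,0,-0.6],"twist": 0},{"dp": [-0.09,0,-0.59],"twist": 0},{"dp": [-0.15,0,-0.58],"twist": 0},{"dp": [-0.2,0,-0.56],"twist": 0},{"dp": [-0.26,0,-0.54],"twist": 0},{"dp": [-0.25,0,-0.41],"twist": 0},{"dp": [-0.22,0,-0.3],"twist": 0}])

```text
time_s: 20.6
ee_pos: [0.5568, 0.0869, 0.2542]
eef_rot: [3.141, -0.0, 1.329]
force: [0.3, -0.1, 0.1]
grip_width: 0.0004
grip_force: 0.1
```

```bash
python3 -c "
from c import *
cycle([0]*9); wristhandle()"
```

```text
t 20.6 z 0.1225 ee 0.2542 tip y 0.191 F [ 0.3 -0.1  0.1] s 0.611
[('scene', [0.0, 0.0, 166.0], -0.004, 549), ('top', [0.001, 0.01, 176.0], -0.007, 651)]
a,v,M0,K,I [(np.float64(0.0), np.float64(0.0)), (np.float64(0.0), np.float64(0.0)), (np.float64(0.602), np.float64(0.005)), (np.float64(0.877), np.float64(0.021)), (np.float64(0.077), np.float64(0.001))] lift s 0.923
handle y,z [0.1951 0.1417] 12781 e 0.6283775360970091 s 0.02162246390299094 r 0.24113686761976777
```

Lever almost up (0.02 rad); lift away slowly at first, then clear.

Request:
step_arm(deltas=[{"dp": [-0.02,0,-0.1],"twist": 0},{"dp": [0,0,-0.2],"twist": 0},{"dp": [0,0,-0.5],"twist": 0},{"dp": [0,0,-0.8],"twist": 0},{"dp": [0,0,-0.9],"twist": 0},{"dp": [0,0,-0.9],"twist": 0},{"dp": [0,0,-0.5],"twist": 0},{"dp": [0,0,0],"twist": 0},{"dp": [0,0,0],"twist": 0},{"dp": [0,0,0],"twist": 0},{"dp": [0,0,0],"twist": 0}])

```text
time_s: 21.85
ee_pos: [0.5565, 0.0867, 0.408]
eef_rot: [-3.14, 0.001, 1.329]
force: [0.1, -0.7, 1.2]
grip_width: 0.0006
grip_force: 0.0
```

```bash
python3 - <<'E'
from c import *
from scipy.spatial.transform import Rotation as R
cycle([])
o=ctrl.get_obs(); im,d=shot('wrist','w3.png'); c=ctrl.get_calibration('wrist')
v,u=np.mgrid[0:420,0:560]; P=np.stack([(u-c['cx'])/c['fx']*d,(v-c['cy'])/c['fy']*d,d],-1)
H=c['hand_eye']; W=(P@H[:3,:3].T+H[:3,3])@R.from_euler('xyz',o['eef_rot']).as_matrix().T+o['ee_pos']
h=cv2.cvtColor(im,cv2.COLOR_RGB2HSV); m=(h[...,0]>4)&(h[...,0]<20)&(h[...,1]>150)&(W[...,2]>.25)&(W[...,2]<.3)&(abs(W[...,0]-.557)<.1)&(abs(W[...,1]-.087)<.06)
Q=W[m]-ax; y=-SY*Q[:,0]+CY*Q[:,1]
f=least_squares(lambda p:np.hypot(y-p[0],Q[:,2]-p[1])-.016,[.19,.14],loss='soft_l1',f_scale=.002); print(m.sum(),f.x,'lever',.65-np.arctan2(f.x[1],f.x[0]))
im,_=shot('scene'); cv2.imwrite('pics/s3.png',cv2.resize(im[110:300,180:400],(770,600))[...,::-1])
E
```

```text
t 21.85 z 0.2081 ee 0.408 tip y 0.19 F [ 0.1 -0.7  1.2] s 0.242
[('scene', [0.009, 0.441, 176.0], -0.005, 475), ('top', [0.001, 0.01, 176.0], -0.012, 643)]
a,v,M0,K,I [(np.float64(0.0), np.float64(0.0)), (np.float64(0.0), np.float64(0.0)), (np.float64(0.602), np.float64(0.006)), (np.float64(0.877), np.float64(0.022)), (np.float64(0.077), np.float64(0.001))] lift s 0.923
4580 [0.19270692 0.14531036] lever 0.003912900261526464
```

View pics/s3.png

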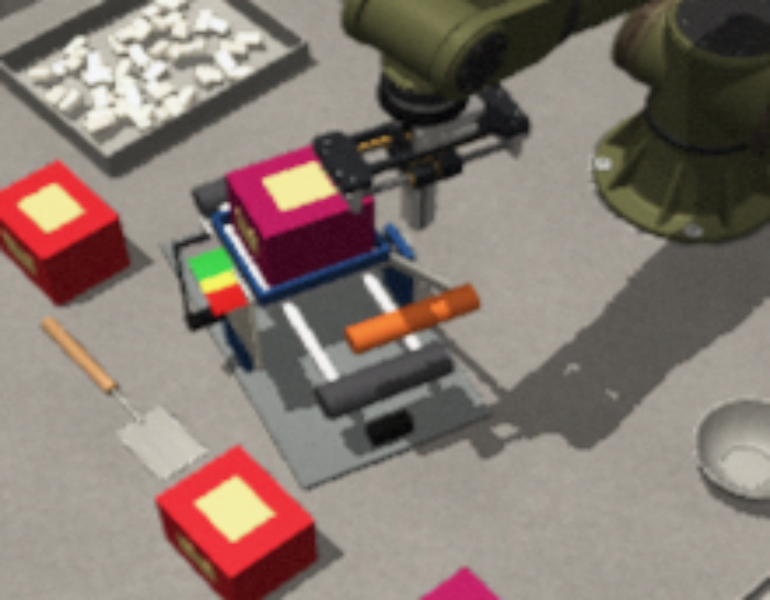

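The picture shows the table level and the carton square in its cradle. The orange handle is fully up (lever about 0.004 rad) and the hand is clear of it, so I'm handing in.

```bash
python3 -c "
from station import ctrl
print(ctrl.hand_in())"
```

```text
the job is handed in; nothing more can be done
None
```

I held the pointer in the green for about 4.6 s unbroken (peak about 0.31 rad), set the table gently back level, let the lever fully up with the carton still in its cradle, and handed the job in at about 22 s; the hand-in gave no verdict.

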